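# Tip the sprouts from a prep pot into the saucepan

### The arm

A 6-joint arm with a two-finger parallel gripper is mounted at the origin on the work surface. World frame = base frame: x ahead of the robot, y to its left, z up, the work surface at z = 0. Lengths are in m, angles in rad, forces in N, time in s.
With the tool pointing down it reaches from about 0.275 to 0.725 m from the base axis. Payload 5.6 kg.
Tool frame: the origin (TCP) lies at the very end of the fingers, on their centre line; the grasp point (between the pads) lies 19 mm behind it; z points along the fingers, y is the line along which they close (so a half turn about z gives the same grasp; the last joint's range is limited). The gripper opens to 85 mm and grips with 20 to 120 N. Pads are 22 mm wide; open, the fingers measure 114 mm over their backs; the gripper's body (76 mm by 85 mm) begins 54 mm behind the grasp point. The pads swing forward as they close: fully open they stand 13 mm farther back than shut.
Start: joints at [1.608, 0.255, 0.108, 0, -1.424, -0.285], TCP at [0.135, 0.533, 0.208] pointing down, gripper open.
Joint ranges: [-2.95, 2.95], [-1.21, 1.97], [-1.09, 1.5], [-2.87, 1.71], [-2.94, -0.07], [-3.05, 3.05]. Speed limits (rad/s): [2.57, 2.57, 3.14, 3.14, 3.14, 3.14].

### API

Orientations are given as [roll, pitch, yaw] about the fixed x, y, z axes, in that order (R = Rz(yaw) Ry(pitch) Rx(roll)).
In Python, from workcell import status, vision, manip gives the robot as it stands.
- The arm moves only by the tool send_rows, never from a script. Its argument "plan" is a list of rows, each an object of numbers: "tx", "ty", "tz": the shift along the tool's x, y, z in cm; "wx", "wy", "wz": the turn, a rotation vector about the tool's x, y, z in rad; "fingers": the closure, from 0 (fully open) to 1 (shut). In form: [{"tx": .., "ty": .., "tz": .., "wx": .., "wy": .., "wz": .., "fingers": ..}, ...]. A call has 1 to 12 rows; each row shifts and turns the commanded pose from where the row before left it, along the tool's axes as they then stand; what a row does not reach is not made up. A row lasts 1/12 s, in which the tool goes at most 41.7 mm and 7.16 degrees, less where a joint would pass 70% of its speed; a pose out of reach is approached as far as the arm can. A call is refused whole if a number of a shift passes 4.17 or a number of a turn 0.125, either way. A call with a gripper value outside its range is refused whole. The fingers move at their own pace and stop on an object; the grip force is fixed at half the most. Time passes only in rows, so rows that do not move let the fingers close. It gives the time, the measured TCP pose, the force, the opening and the grip force at its end, in the units of the state.
- status.read_state(): the state, without advancing time (a new reading comes with each control period).
- vision.read_camera(name): name is "side" or "top" or "wrist"; returns a dict with "pixels" (420x560x3 uint8, red, green, blue), "z_map" (420x560 float32, m along the optical axis (not along the pixel's ray), 0 where there is no reading), "camera_matrix" (3x3 intrinsics, pixels), "R" (3x3) and "t" (3): a world point X has camera coordinates R X + t; the wrist camera has in their place "hand_eye" (4x4, takes a point from camera to tool coordinates, whose origin is the TCP and whose axes are the flange's). Camera axes: x right, y down, z forward; pixel columns grow to the right and rows downward; lengths in m; the calibration is good to about 2 mm. A picture is of the moment at which its call begins: read the wrist's pose just before it.
- manip.sign_off(): hands the job in; it is judged then, once.
Trained networks look in a picture, given as the dict that the camera call returned (one of the last four; its "shot" number tells which), for a name from the list of things; names that differ only in an ending like _2 or _b are one class to them, and where a whole thing is asked for, a point or a joint stands for the part that bears it (a point fixed in the world has none). Each returns a list of dicts, best first, with "confidence" (0 to 1); they miss things now and then, are a little off and sometimes report something else, mostly with a low value. They report only what shows in the picture. A call takes as long as a camera call. They do not tell look-alikes from the thing itself.
- vision.look_for(picture, query): "xyz" ([x, y, z] in m, in world coordinates, good to about 4 mm: the middle of the surface that is visible of it).
- vision.trace(picture, query): "pixels" (420x560 bool, what is visible of it).
The state is a dict: "t": time; "q": joint angles; "dq": joint speeds; "joint_efforts": joint torques, N m; "ee_pos": TCP position; "orientation": TCP orientation; "ft_force": force on the tool from outside, world axes, zero at the start; "wrist_torque": the same for the moment, N m; "gripper_width": opening from 0.0 (shut) to 1.0 (fully open); "grip_force": force on a finger pad.
Only numpy, scipy, OpenCV 4.12 (cv2) and the standard library are available. Lean on these libraries where they do the work, as an engineer would, in place of code of your own. Each camera call takes 0.05 s, during which the arm holds its last target. There are 200 camera calls.

### The job

Lift the open steel pot of sprouts straight up out of the cold rail and set it down upright, still full, on the counter or in the grey tray; then take it again lower down its side (a slanting hand stays clear of its mouth) and tip all eight sprouts into the saucepan on the stove. Stand the empty pot upright in the grey tray. Do not shift or tip the saucepan, and leave the two lidded pots, the salt jar and the oil bottle where they are.

Things in the scene. Friction and masses are not known exactly. Their poses are not given: they have to be found in the camera images.
- pot: open steel tumbler of sprouts, 110 mm tall, 60 mm outer diameter at the foot widening evenly to 69 mm at the rim, wall 3 mm, inner floor 4 mm up; 0.11 to 0.22 kg empty, filled to about 75 mm. Origin: centre of its underside; z up its axis. It starts on the rail's floor in one of its places, 33 mm of it above the deck
- pot_rim (a point): centre of the open pot's mouth, 110 mm above its underside
- rail: cold rail: fixed stainless-steel box, 285 mm long (its x) by 105 mm wide (its y), flat deck 80 mm high with three round cut-outs of 71 mm on its centre line, at x = -85, 0 and +85 mm; inner floor 3 mm up. It holds the open pot and the two lidded ones in any order. Origin: centre of its underside
- pan: stainless-steel saucepan, loose, 0.85 kg: 160 mm outer diameter, 3 mm wall, 85 mm high, inner floor 5 mm up; a black stick handle (8 mm radius, 66 to 92 mm above its underside) reaches 223 mm from the centre along its own +x. It stands on the cooktop's grate, 40 mm above the counter. Origin: centre of its underside
- pan_rim (a point): centre of the saucepan's mouth, 85 mm above its underside
- cooktop: fixed single gas cooktop, steel drip tray 300 mm (its x) by 270 mm (its y), black cast-iron grate whose top is 40 mm above the counter. Origin: centre of its underside
- tray: fixed flat grey plastic tray for used ware, 180 by 180 mm outside, floor 4 mm up, walls 4 mm thick and 12 mm high. Origin: centre of its underside on the counter; x and y along its sides. Empty at the start
- lidded_red: same steel pot with a flat red lid, 71 mm across, 125 mm tall in all, loose, in another place of the rail. Origin: centre of its underside. Leave alone
- lidded_blue: same steel pot with a flat blue lid, 71 mm across, 125 mm tall in all, loose, in another place of the rail. Origin: centre of its underside. Leave alone
- salt: white salt jar with red cap, 48 mm diameter, 95 mm tall, standing on the counter beyond the tray. Origin: centre of its underside. Leave alone
- oil: amber oil bottle with green cap, 58 mm diameter, 190 mm tall, standing on the counter beyond the tray. Origin: centre of its underside. Leave alone
- sprout0: one of eight firm green sprouts in the open pot: rounded, 24 mm thick and 29 mm long, 10 g, smooth (friction about 0.3); packed together they may hang in the pot until it is tipped well past level, about 30 degrees, or jogged. Origin: its centre; its z runs along its length
- sprout1: one of eight firm green sprouts in the open pot: rounded, 24 mm thick and 29 mm long, 10 g, smooth (friction about 0.3); packed together they may hang in the pot until it is tipped well past level, about 30 degrees, or jogged. Origin: its centre; its z runs along its length
- sprout2: one of eight firm green sprouts in the open pot: rounded, 24 mm thick and 29 mm long, 10 g, smooth (friction about 0.3); packed together they may hang in the pot until it is tipped well past level, about 30 degrees, or jogged. Origin: its centre; its z runs along its length
- sprout3: one of eight firm green sprouts in the open pot: rounded, 24 mm thick and 29 mm long, 10 g, smooth (friction about 0.3); packed together they may hang in the pot until it is tipped well past level, about 30 degrees, or jogged. Origin: its centre; its z runs along its length
- sprout4: one of eight firm green sprouts in the open pot: rounded, 24 mm thick and 29 mm long, 10 g, smooth (friction about 0.3); packed together they may hang in the pot until it is tipped well past level, about 30 degrees, or jogged. Origin: its centre; its z runs along its length
- sprout5: one of eight firm green sprouts in the open pot: rounded, 24 mm thick and 29 mm long, 10 g, smooth (friction about 0.3); packed together they may hang in the pot until it is tipped well past level, about 30 degrees, or jogged. Origin: its centre; its z runs along its length
- sprout6: one of eight firm green sprouts in the open pot: rounded, 24 mm thick and 29 mm long, 10 g, smooth (friction about 0.3); packed together they may hang in the pot until it is tipped well past level, about 30 degrees, or jogged. Origin: its centre; its z runs along its length
- sprout7: one of eight firm green sprouts in the open pot: rounded, 24 mm thick and 29 mm long, 10 g, smooth (friction about 0.3); packed together they may hang in the pot until it is tipped well past level, about 30 degrees, or jogged. Origin: its centre; its z runs along its length
There are look-alikes about, which are no part of the job. What is shaped like the pot but green is not meant.

How it is judged:
By the outcome, as a careful person would: the job done as asked, in the order asked, and still so for the second after the job is handed in, with the robot touching nothing.
It also fails if it takes over 72 s, if anything falls off the work surface, if the arm or the gripper's body presses on something with over 40 N, if the wrist force passes 120 N, or if a joint passes its speed limit or range.

## Working session

There is one attempt and no reset: what is moved stays moved. The work goes in short steps, Python scripts to look and compute and a tool call to move; the robot and the scene stay as the last step left them, time stands still between calls to the robot, and variables do not carry over. Pictures are saved under pics/ and viewed, at most 10 in all, crops included, and the job is handed in when it is done.

Besides the shell and the picture viewer there is one more tool, called after "Call:" as name(argument=value, ...) on one line, values as JSON. send_rows: Moves the arm, as the interface text tells. Its arguments: {"type":"object","properties":{"plan":{"type":"array"}},"required":["plan"]}

```bash
mkdir -p pics; ls
cat > h.py <<'E'
import numpy as np, cv2, json
from workcell import status, vision, manip
from scipy.spatial.transform import Rotation as Ro
def save(p,name): cv2.imwrite('pics/'+name, cv2.cvtColor(p['pixels'],cv2.COLOR_RGB2BGR))
def cloud(p,s=None):
    K=p['camera_matrix'];z=p['z_map'];v,u=np.mgrid[0:420,0:560]
    c=np.stack([(u-K[0,2])/K[0,0]*z,(v-K[1,2])/K[1,1]*z,z],-1)
    if 'R' in p: w=(c-np.array(p['t']))@np.array(p['R'])
    else:
        H=np.array(p['hand_eye']);w=c@H[:3,:3].T+H[:3,3]
        w=w@Ro.from_euler('xyz',s['orientation']).as_matrix().T+np.array(s['ee_pos'])
    w[z==0]=np.nan
    return w
def proj(p,X):
    c=np.array(p['R'])@np.array(X)+np.array(p['t']);k=p['camera_matrix']@c;return k[:2]/k[2]
E
python3 - <<'E'
from h import *
s=status.read_state();print(s)
for n in ['top','side']:
    p=vision.read_camera(n);save(p,n+'0.png');print(n,p['R'],p['t'])
    for q in ['pot','rail','pan','cooktop','tray','lidded_red','lidded_blue','salt','oil']:
        print(q,[(np.round(d['xyz'],3),round(d['confidence'],2)) for d in vision.look_for(p,q)[:3]])
E
```

```text
pics
{'t': 0.0, 'q': array([ 1.60760819e+00,  2.55737066e-01,  1.07053341e-01, -4.72752367e-04,
       -1.42389315e+00, -2.84595684e-01]), 'dq': array([ 0.00014769, -0.00019845,  0.00202514,  0.00082409,  0.00025529,
        0.00092517]), 'joint_efforts': array([ 1.00877637e-04, -3.86626303e+01,  2.37935936e+01,  5.36519140e+00,
       -6.23814456e-03, -5.89700193e-06]), 'ee_pos': array([0.13470525, 0.53271515, 0.20722068]), 'orientation': array([ 3.13975244e+00, -5.11987749e-05, -2.47853391e-01]), 'ft_force': array([-0.21388193,  0.07275942, -0.18491434]), 'wrist_torque': array([-0.00087296, -0.0203382 , -0.0132687 ]), 'grip_force': 0.0, 'gripper_width': 1.0013604944384762}
top [[ 0.07667673 -0.99703618  0.00628708]
 [-0.97525741 -0.07631019 -0.20748433]
 [ 0.20734915  0.0097777  -0.97821814]] [-0.10623745  0.59956666  1.13856036]
pot [(array([ 0.566, -0.472,  0.066]), 0.66), (array([ 0.453, -0.503,  0.064]), 0.65), (array([ 0.475, -0.335,  0.095]), 0.56)]
rail [(array([ 0.454, -0.295,  0.081]), 0.71), (array([ 0.467, -0.339,  0.094]), 0.63)]
pan [(array([0.547, 0.37 , 0.051]), 0.96
[... 303 characters left out ...]
.97019588 -0.24181423  0.01567923]
 [-0.16318865 -0.69982898 -0.69541992]
 [ 0.17913521  0.67213486 -0.71843253]] [-0.59390466  0.11048305  1.14918487]
pot [(array([ 0.459, -0.477,  0.067]), 0.96), (array([ 0.562, -0.455,  0.072]), 0.8), (array([ 0.472, -0.307,  0.092]), 0.69)]
rail [(array([ 0.454, -0.371,  0.075]), 0.93)]
pan [(array([0.54 , 0.379, 0.092]), 0.93)]
cooktop [(array([0.499, 0.269, 0.014]), 0.57), (array([ 0.471, -0.308,  0.095]), 0.36)]
tray [(array([ 0.523, -0.044,  0.006]), 0.57)]
lidded_red [(array([ 0.386, -0.342,  0.122]), 0.56)]
lidded_blue [(array([ 0.549, -0.335,  0.122]), 0.85)]
salt [(array([0.734, 0.044, 0.062]), 0.93)]
oil [(array([ 0.763, -0.199,  0.102]), 0.97)]
```

View pics/top0.png

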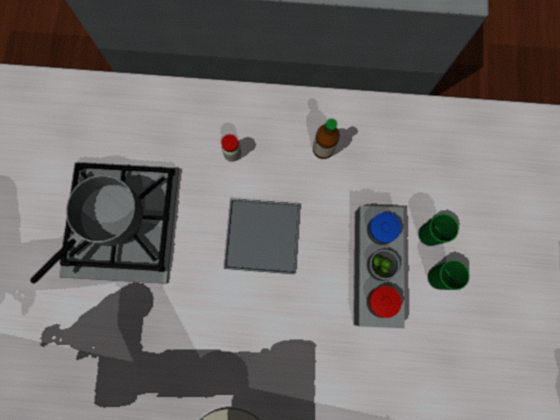

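View pics/side0.png

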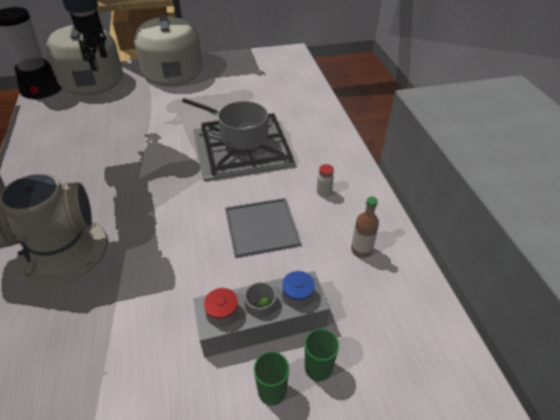

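Candidates for the pot:
- The steel tumbler with sprouts in the rail's middle place, top (383,265), side (262,298). This is the one I want.
- The green tumblers, top (440,228) and (452,275). These are look-alikes, so no.
- The red-lidded pot, top (385,301), and the blue-lidded pot, top (385,227). Leave both alone.

Next I measure from both views and crop close on the choice.

```bash
cat >> h.py <<'E'
def circ(P):
    # robust circle fit
    from scipy.optimize import least_squares
    f=lambda a:np.hypot(P[:,0]-a[0],P[:,1]-a[1])-a[2]
    r=least_squares(f,[*P.mean(0),.035],loss='soft_l1',f_scale=.002);return r.x
E
python3 - <<'E'
from h import *
P={n:vision.read_camera(n) for n in ['top','side']}
for n,p in P.items():
    w=cloud(p);x,y,z=w[...,0],w[...,1],w[...,2]
    a=p['pixels'].astype(int)
    # deck
    m=(abs(z-.08)<.006)&(abs(x-.465)<.16)&(abs(y+.33)<.07)
    pts=w[m][:,:2].astype(np.float32);r=cv2.minAreaRect(pts);print(n,'deck z',np.median(z[m]),'rect',r)
    for nm,c,zz in [('pot',(.468,-.326),.113),('red',(.383,-.33),.128),('blue',(.55,-.326),.128)]:
        m=(np.hypot(x-c[0],y-c[1])<.045)&(z>.098)
        q=w[m]; 
        mm=q[:,2]>np.percentile(q[:,2],95)-.006
        h=q[mm]; (cx,cy),R=cv2.minEnclosingCircle(h[:,:2].astype(np.float32))
        print(nm,'ztop',np.percentile(q[:,2],[50,95]),'enc',cx,cy,R,'fit',circ(h[:,:2]) if nm=='pot' else '')
    m=(abs(z-.125)<.008)&(np.hypot(x-.545,y-.375)<.1);h=w[m];print('pan rim',circ(h[:,:2]),np.median(h[:,2]),m.sum())
    m=(abs(z-.125)<.012)&(np.hypot(x-.545,y-.375)>.1)&(np.hypot(x-.545,y-.375)<.25);
    if m.sum(): h=w[m];print('handle end',h[np.argmax(np.hypot(h[:,0]-.545,h[:,1]-.375))],len(h))
    m=vision.trace(p,'tray')[0]['pixels'];print('tray',cv2.minAreaRect(w[m&(z<.03)][:,:2].astype(np.float32)),np.nanmedian(z[m]))
    for q in ['salt','oil']:
        m=vision.trace(p,q)[0]['pixels'];print(q,np.nanmedian(w[m],0))
    for c in [(.566,-.472),(.455,-.49)]:
        m=(np.hypot(x-c[0],y-c[1])<.06)&(z>.1);print('green',circ(w[m][:,:2]))
p=P['top'];c=cv2.resize(p['pixels'][195:335,345:475],None,fx=4,fy=4,interpolation=cv2.INTER_CUBIC);cv2.imwrite('pics/crop.png',c[...,::-1])
E
```

```text
top deck z 0.07909328964263132 rect ((0.4678208827972412, -0.32452911138534546), (0.28541067242622375, 0.10685035586357117), 1.7693880796432495)
pot ztop [0.11024561 0.11526781] enc 0.46751320362091064 -0.32397812604904175 0.03440011665225029 fit [ 0.46742635 -0.3239219   0.03255744]
red ztop [0.12225615 0.12718639] enc 0.38256582617759705 -0.32658448815345764 0.03518333658576012 fit 
blue ztop [0.12200502 0.12665792] enc 0.5522517561912537 -0.3213464319705963 0.035331860184669495 fit 
pan rim [0.54513058 0.3428647  0.07797845] 0.12223144665511546 289
handle end [0.36395427 0.46927704 0.12743674] 490
tray ((0.5269278287887573, -0.033987462520599365), (0.17997153103351593, 0.18275946378707886), 89.89461517333984) 0.003148125929037466
salt [0.72916146 0.05973646 0.08986601]
oil [ 0.75601209 -0.17172231  0.12301121]
green [ 0.56349485 -0.46089829  0.03251603]
green [ 0.45588753 -0.48561625  0.03260604]
side deck z 0.0807104476105914 rect ((0.4674655795097351, -0.3247407078742981), (0.2851199805736542, 0.10830588638782501), 1.8996572494506836)
pot ztop [0.10982036 0.11506819] enc 0.46715256571769714 -0.3249151408672333 0.03541604056954384 fit [ 0.46723238 -0.32566196  0.03268717]
red ztop [0.12350877 0.12858471] enc 0.38254663348197937 -0.3281671106815338 0.03539572283625603 fit 
blue ztop [0.1233895 0.1286631] enc 0.5525741577148438 -0.3224169611930847 0.03587242215871811 fit 
pan rim [0.54515512 0.34213628 0.0780831 ] 0.12248795305427623 191
handle end [0.3652617  0.46597964 0.12651876] 313
tray ((0.5265815258026123, -0.028811320662498474), (0.18455301225185394, 0.19874843955039978), 0.8292767405509949) 0.005281250611459263
salt [0.73375551 0.04659963 0.06392438]Traceback (most recent call last):
  File "<stdin>", line 20, in <module>
IndexError: list index out of range
```

Call:
send_rows(plan=[{"wz": -0.093,"tz": -1,"fingers": 0},{"wz": -0.093,"tz": -1.5,"fingers": 0},{"wz": -0.094,"tz": -1.5,"fingers": 0},{"tx": 1.25,"ty": 3.6,"fingers": 0},{"tx": 1.25,"ty": 3.6,"fingers": 0},{"tx": 1.25,"ty": 3.6,"fingers": 0},{"tx": 1.25,"ty": 3.6,"fingers": 0},{"tx": 1.25,"ty": 3.6,"fingers": 0},{"tx": 1.25,"ty": 3.6,"fingers": 0},{"tx": 1.25,"ty": 3.6,"fingers": 0},{"tx": 1.25,"ty": 3.6,"fingers": 0},{"tx": 1.25,"ty": 3.6,"fingers": 0}])

```text
$.plan[0]: bad value
```

```bash
python3 - <<'E'
from h import *
p=vision.read_camera('top');c=cv2.resize(p['pixels'][195:335,345:475],None,fx=4,fy=4,interpolation=cv2.INTER_CUBIC);cv2.imwrite('pics/crop.png',c[...,::-1])
s=status.read_state();print({k:np.round(s[k],4).tolist() for k in ['t','q','ee_pos','orientation']})
E
echo "import json,sys
from h import *
s=status.read_state();open('log.jsonl','a').write(json.dumps({k:np.asarray(s[k]).tolist() for k in ['q','ee_pos','orientation']})+'\n')" > rec.py; python3 rec.py
```

```text
{'t': 1.45, 'q': [1.6076, 0.2551, 0.1082, 0.0, -1.4239, -0.2846], 'ee_pos': [0.1349, 0.5332, 0.2081], 'orientation': [-3.1416, -0.0, -0.2478]}
```

View pics/crop.png

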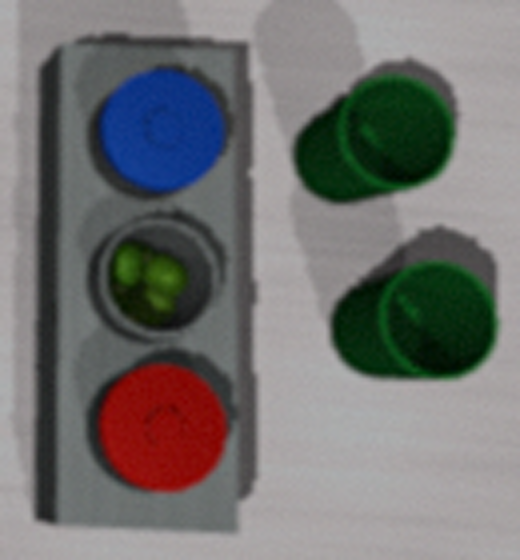

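The crop shows the steel pot with sprouts at (160,275), between the blue lid (162,130) and the red lid (163,427). The green tumblers stand outside the rail. The choice is confirmed. The call was refused, most likely because a row must hold all seven fields.

Call:
send_rows(plan=[{"tx": 0,"ty": 0,"tz": -1,"wx": 0,"wy": 0,"wz": -0.093,"fingers": 0},{"tx": 0,"ty": 0,"tz": -1.5,"wx": 0,"wy": 0,"wz": -0.093,"fingers": 0},{"tx": 0,"ty": 0,"tz": -1.5,"wx": 0,"wy": 0,"wz": -0.094,"fingers": 0},{"tx": 1.27,"ty": 3.6,"tz": 0,"wx": 0,"wy": 0,"wz": 0,"fingers": 0},{"tx": 1.27,"ty": 3.6,"tz": 0,"wx": 0,"wy": 0,"wz": 0,"fingers": 0},{"tx": 1.27,"ty": 3.6,"tz": 0,"wx": 0,"wy": 0,"wz": 0,"fingers": 0},{"tx": 1.27,"ty": 3.6,"tz": 0,"wx": 0,"wy": 0,"wz": 0,"fingers": 0},{"tx": 1.27,"ty": 3.6,"tz": 0,"wx": 0,"wy": 0,"wz": 0,"fingers": 0},{"tx": 1.27,"ty": 3.6,"tz": 0,"wx": 0,"wy": 0,"wz": 0,"fingers": 0},{"tx": 1.27,"ty": 3.6,"tz": 0,"wx": 0,"wy": 0,"wz": 0,"fingers": 0},{"tx": 1.27,"ty": 3.6,"tz": 0,"wx": 0,"wy": 0,"wz": 0,"fingers": 0},{"tx": 1.27,"ty": 3.6,"tz": 0,"wx": 0,"wy": 0,"wz": 0,"fingers": 0}])

```text
t: 2.45
ee_pos: [0.2597, 0.2112, 0.2484]
orientation: [-3.141, -0.001, 0.033]
ft_force: [1.9, 0.1, 0.3]
gripper_width: 1.0
grip_force: 0.0
```

```bash
python3 rec.py; tail -1 log.jsonl
```

```text
{"q": [1.162491669379398, -0.20013401973632058, -0.2621865916770924, 0.00012371184236093487, -1.5075218758273485, 0.44135836038237364], "ee_pos": [0.2596703357674749, 0.2112474787386607, 0.2483714403862197], "orientation": [-3.140540608825181, -0.0006335889181332544, 0.03306111683232382]}
```

Call:
send_rows(plan=[{"tx": 1.27,"ty": 3.6,"tz": 0,"wx": 0,"wy": 0,"wz": 0,"fingers": 0},{"tx": 1.27,"ty": 3.6,"tz": 0,"wx": 0,"wy": 0,"wz": 0,"fingers": 0},{"tx": 1.27,"ty": 3.6,"tz": 0,"wx": 0,"wy": 0,"wz": 0,"fingers": 0},{"tx": 1.27,"ty": 3.6,"tz": 0,"wx": 0,"wy": 0,"wz": 0,"fingers": 0},{"tx": 1.27,"ty": 3.6,"tz": 0,"wx": 0,"wy": 0,"wz": 0,"fingers": 0},{"tx": 1.27,"ty": 3.6,"tz": 0,"wx": 0,"wy": 0,"wz": 0,"fingers": 0},{"tx": 1.27,"ty": 3.6,"tz": 0,"wx": 0,"wy": 0,"wz": 0,"fingers": 0},{"tx": 1.27,"ty": 3.6,"tz": 0,"wx": 0,"wy": 0,"wz": 0,"fingers": 0},{"tx": 1.27,"ty": 3.6,"tz": 0,"wx": 0,"wy": 0,"wz": 0,"fingers": 0},{"tx": 1.27,"ty": 3.6,"tz": 0,"wx": 0,"wy": 0,"wz": 0,"fingers": 0},{"tx": 1.27,"ty": 3.6,"tz": 0,"wx": 0,"wy": 0,"wz": 0,"fingers": 0},{"tx": 1.27,"ty": 3.6,"tz": 0,"wx": 0,"wy": 0,"wz": 0,"fingers": 0}])

```text
t: 3.45
ee_pos: [0.426, -0.2161, 0.2482]
orientation: [3.142, -0.001, 0.032]
ft_force: [1.5, 0.6, 0.5]
gripper_width: 1.0
grip_force: 0.0
```

```bash
python3 rec.py; tail -1 log.jsonl
```

```text
{"q": [-0.14023126272356437, 0.10071945165165556, 0.01878312093353921, -3.273738446966256e-05, -1.4883406780116457, 1.7427307793758031], "ee_pos": [0.4259948943731425, -0.21605045104521314, 0.24815280177204532], "orientation": [3.1415359506754013, -0.0005172432158337958, 0.03170051666912288]}
```

Call:
send_rows(plan=[{"tx": 0.95,"ty": 2.75,"tz": 0,"wx": 0,"wy": 0,"wz": 0,"fingers": 0},{"tx": 0.95,"ty": 2.75,"tz": 0,"wx": 0,"wy": 0,"wz": 0,"fingers": 0},{"tx": 0.95,"ty": 2.75,"tz": 0,"wx": 0,"wy": 0,"wz": 0,"fingers": 0},{"tx": 0.95,"ty": 2.75,"tz": 0,"wx": 0,"wy": 0,"wz": 0,"fingers": 0},{"tx": 0,"ty": 0,"tz": 0,"wx": 0,"wy": 0,"wz": 0,"fingers": 0},{"tx": 0,"ty": 0,"tz": 0,"wx": 0,"wy": 0,"wz": 0,"fingers": 0}])

```text
t: 3.95
ee_pos: [0.4673, -0.3236, 0.2469]
orientation: [-3.141, 0.002, 0.03]
ft_force: [-0.5, -0.0, 0.8]
gripper_width: 1.0
grip_force: 0.0
```

```bash
python3 - <<'E'
from h import *
s=status.read_state();p=vision.read_camera('wrist');save(p,'w1.png');print(s['ee_pos'],s['orientation'],p['hand_eye'])
w=cloud(p,s);x,y,z=w[...,0],w[...,1],w[...,2]
m=(np.hypot(x-.4674,y+.3247)<.042)&(z>.104)&(z<.125);h=w[m];print('rim',m.sum(),circ(h[:,:2]),np.median(h[:,2]))
print([ (q,[(np.round(d['xyz'],3),round(d['confidence'],2)) for d in vision.look_for(p,q)[:2]]) for q in ['pot','lidded_red','lidded_blue']])
E
python3 rec.py
```

```text
[ 0.46727722 -0.32360909  0.24687822] [-3.14077365e+00  1.75376625e-03  3.00609805e-02] [[-2.23521646e-04 -9.54217414e-01 -2.99113819e-01  7.61005400e-02]
 [ 9.99999659e-01 -4.50900033e-04  6.91158617e-04 -8.53802295e-04]
 [-7.94386020e-04 -2.99113563e-01  9.54217190e-01 -1.65374029e-01]
 [ 0.00000000e+00  0.00000000e+00  0.00000000e+00  1.00000000e+00]]
rim 947 [ 0.46787054 -0.32477417  0.03235616] 0.11207005605434422
[('pot', [(array([ 0.452, -0.327,  0.092]), 0.97), (array([ 0.452, -0.498,  0.08 ]), 0.97)]), ('lidded_red', [(array([ 0.394, -0.329,  0.119]), 0.96)]), ('lidded_blue', [(array([ 0.552, -0.324,  0.12 ]), 0.91), (array([ 0.477, -0.342,  0.072]), 0.21)])]
```

View pics/w1.png

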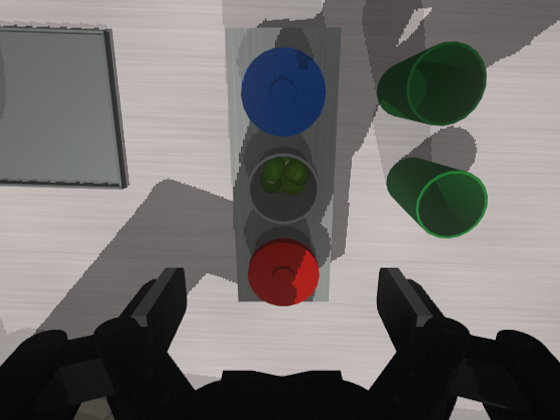

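The wrist view shows the steel pot with sprouts at (283,188) between the lids at (283,92) and (283,272). Its measured centre is (0.4677,-0.3247), with the rim at z≈0.113. All three views agree, so I descend.

Call:
send_rows(plan=[{"tx": 0.03,"ty": 0.1,"tz": 2,"wx": 0,"wy": 0,"wz": 0,"fingers": 0},{"tx": 0,"ty": 0,"tz": 3.5,"wx": 0,"wy": 0,"wz": 0,"fingers": 0},{"tx": 0,"ty": 0,"tz": 3.5,"wx": 0,"wy": 0,"wz": 0,"fingers": 0},{"tx": 0,"ty": 0,"tz": 2.5,"wx": 0,"wy": 0,"wz": 0,"fingers": 0},{"tx": 0,"ty": 0,"tz": 2,"wx": 0,"wy": 0,"wz": 0,"fingers": 0},{"tx": 0,"ty": 0,"tz": 1.5,"wx": 0,"wy": 0,"wz": 0,"fingers": 0},{"tx": 0,"ty": 0,"tz": 1,"wx": 0,"wy": 0,"wz": 0,"fingers": 0},{"tx": 0,"ty": 0,"tz": 0,"wx": 0,"wy": 0,"wz": 0,"fingers": 0},{"tx": 0,"ty": 0,"tz": 0,"wx": 0,"wy": 0,"wz": 0,"fingers": 0}])

```text
t: 4.9
ee_pos: [0.4678, -0.3233, 0.0888]
orientation: [3.141, -0.0, 0.033]
ft_force: [-0.2, -0.0, 0.1]
gripper_width: 1.001
grip_force: 0.0
```

```bash
python3 rec.py; tail -1 log.jsonl
```

```text
{"q": [-0.3294938675820432, 0.35434045163550987, -0.06313033924349726, 0.0004530749538950697, -1.1527594475137033, 1.9332086747133608], "ee_pos": [0.4678420946242014, -0.323329574053376, 0.08881157084280603], "orientation": [3.1410047098280836, -0.0003824482770318216, 0.033102409125333576]}
```

Call:
send_rows(plan=[{"tx": 0,"ty": 0.1,"tz": 0.3,"wx": 0,"wy": 0,"wz": 0,"fingers": 0},{"tx": 0,"ty": 0,"tz": 0.3,"wx": 0,"wy": 0,"wz": 0,"fingers": 0},{"tx": 0,"ty": 0,"tz": 0,"wx": 0,"wy": 0,"wz": 0,"fingers": 0.5},{"tx": 0,"ty": 0,"tz": 0,"wx": 0,"wy": 0,"wz": 0,"fingers": 0.6},{"tx": 0,"ty": 0,"tz": 0,"wx": 0,"wy": 0,"wz": 0,"fingers": 0.6},{"tx": 0,"ty": 0,"tz": 0,"wx": 0,"wy": 0,"wz": 0,"fingers": 0.6},{"tx": 0,"ty": 0,"tz": 0,"wx": 0,"wy": 0,"wz": 0,"fingers": 0.6},{"tx": 0,"ty": 0,"tz": 0,"wx": 0,"wy": 0,"wz": 0,"fingers": 0.6}])

```text
t: 5.57
ee_pos: [0.4688, -0.3243, 0.084]
orientation: [3.14, -0.004, 0.033]
ft_force: [0.1, -0.7, 0.1]
gripper_width: 0.401
grip_force: 0.0
```

```bash
python3 rec.py; tail -1 log.jsonl
cat > fk.py <<'E'
import numpy as np, json
from scipy.spatial.transform import Rotation as Ro
from scipy.optimize import least_squares
def Rz(a):return Ro.from_rotvec([0,0,a]).as_matrix()
def Ry(a):return Ro.from_rotvec([0,a,0]).as_matrix()
def Rx(a):return Ro.from_rotvec([a,0,0]).as_matrix()
S=[-1,1]  # sign of q4,q6
def fk(q,P,s4=1,s6=1):
    h,L1,L2,a,d,e=P
    R=Rz(q[0]);p=np.array([0,0,h])
    R=R@Ry(q[1]);p=p+R@[0,0,L1]
    R=R@Ry(-q[2]);p=p+R@[L2,0,e]
    R=R@Rx(s4*q[3])@Ry(-q[4]);p=p+R@[0,a,0]
    R=R@Rx(s6*q[5]);p=p+R@[d,0,0]
    return p,R
E
python3 - <<'E'
from fk import *
D=[json.loads(l) for l in open('log.jsonl')]
for d in D:
    Rt=Ro.from_euler('xyz',d['orientation']).as_matrix()
    for s6 in (1,-1):
        R=fk(d['q'],[0]*6,1,s6)[1];M=R.T@Rt;print(s6,np.round(M,2).tolist())
f=lambda P:np.concatenate([fk(d['q'],P)[0]-d['ee_pos'] for d in D])
r=least_squares(f,[.25,.41,.43,-.15,.3,0]);print(r.x,abs(r.fun).max(),np.linalg.svd(r.jac)[1])
f=lambda P:np.concatenate([fk(d['q'],[*P,0])[0]-d['ee_pos'] for d in D])
r=least_squares(f,[.25,.41,.43,-.15,.3]);print(r.x,abs(r.fun).max(),np.linalg.svd(r.jac)[1])
E
```

```text
{"q": [-0.3310632233300736, 0.35863891675877696, -0.06963271643432416, -0.00022163313546587894, -1.1388509342911657, 1.9349647944186719], "ee_pos": [0.4688067882158793, -0.3243188786659794, 0.08399026432170903], "orientation": [3.1404725553859345, -0.003504635987185978, 0.03301479266478369]}
1 [[-0.0, 0.0, 1.0], [-0.84, 0.54, -0.0], [-0.54, -0.84, -0.0]]
-1 [[-0.0, 0.0, 1.0], [-1.0, -0.0, -0.0], [0.0, -1.0, 0.0]]
1 [[-0.0, -0.0, 1.0], [-0.64, -0.77, -0.0], [0.77, -0.64, 0.0]]
-1 [[-0.0, -0.0, 1.0], [-1.0, -0.0, -0.0], [0.0, -1.0, -0.0]]
1 [[-0.0, 0.0, 1.0], [0.94, 0.34, -0.0], [-0.34, 0.94, -0.0]]
-1 [[-0.0, 0.0, 1.0], [-1.0, 0.0, -0.0], [-0.0, -1.0, 0.0]]
1 [[-0.0, 0.0, 1.0], [0.75, 0.66, -0.0], [-0.66, 0.75, -0.0]]
-1 [[-0.0, 0.0, 1.0], [-1.0, 0.0, -0.0], [-0.0, -1.0, 0.0]]
1 [[0.0, -0.0, 1.0], [0.75, 0.66, 0.0], [-0.66, 0.75, 0.0]]
-1 [[0.0, -0.0, 1.0], [-1.0, -0.0, 0.0], [0.0, -1.0, -0.0]]
1 [[-0.0, 0.0, 1.0], [0.75, 0.67, -0.0], [-0.67, 0.75, -0.0]]
-1 [[-0.0, 0.0, 1.0], [-1.0, 0.0, -0.0], [-0.0, -1.0, 0.0]]
[ 1.05039338e-01  5.20649570e-01  4.00814130e-01 -1.54437115e-01
  3.42306972e-01  2.42493687e-04] 0.00024584931694732193 [4.86026740e+00 2.47926991e+00 2.44948974e+00 4.03174300e-01
 2.61665568e-01 1.78745738e-03]
[ 0.11861239  0.52076092  0.40082478 -0.1544378   0.35575053] 0.00026416800434131416 [4.22562935e+00 2.44948984e+00 2.44785596e+00 3.89939620e-01
 2.10008647e-03]
```

Run:
```python
from h import *
s=status.read_state();p=vision.read_camera('wrist');w=cloud(p,s);x,y,z=w[...,0],w[...,1],w[...,2]
q=vision.read_camera('side')
a=p['pixels'];b=q['pixels'][230:370,170:360]
b=cv2.resize(b,(570,420));cv2.imwrite('pics/w2.png',cv2.resize(np.hstack([a,b])[...,::-1],(800,300)))
print(s['gripper_width'],s['grip_force'])
```

```text
0.40054853566488235 0.0
```

View pics/w2.png

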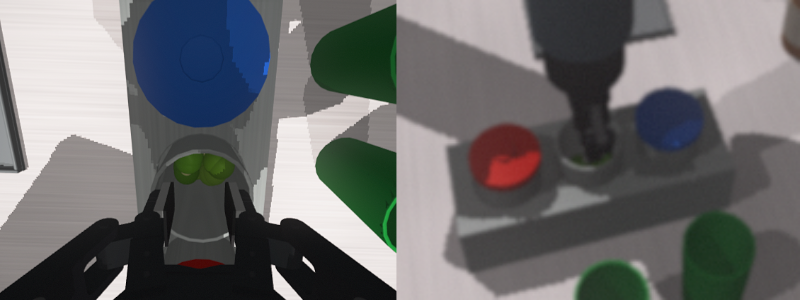

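Run:
```python
from h import *
s=status.read_state();p=vision.read_camera('wrist');w=cloud(p,s);z=w[...,2]
a=p['pixels'];cv2.imwrite('pics/w3.png',cv2.resize(a[170:390,180:400],(660,660))[:600,:,::-1])
h=vision.trace(p,'pot');
m=(np.hypot(w[...,0]-.4676,w[...,1]+.3247)<.045)&(z>.104)&(z<.125)&(a.sum(-1)>150);print('rim',m.sum(),circ(w[m][:,:2]),np.median(z[m]))
dark=(a.max(-1)<45)
for r in range(240,400,10):
    print(r,[ (c,*np.round(w[r,c],3)) for c in (232,240,248,320,328,336)])
```

```text
rim 3600 [ 0.46812621 -0.3251293   0.03213115] 0.11199028148675268
240 [(232, np.float64(0.469), np.float64(-0.295), np.float64(0.073)), (240, np.float64(0.46), np.float64(-0.298), np.float64(0.052)), (248, np.float64(0.46), np.float64(-0.303), np.float64(0.053)), (320, np.float64(0.471), np.float64(-0.346), np.float64(0.075)), (328, np.float64(0.469), np.float64(-0.351), np.float64(0.07)), (336, np.float64(0.472), np.float64(-0.355), np.float64(0.076))]
250 [(232, np.float64(0.463), np.float64(-0.295), np.float64(0.073)), (240, np.float64(0.456), np.float64(-0.298), np.float64(0.059)), (248, np.float64(0.453), np.float64(-0.303), np.float64(0.052)), (320, np.float64(0.453), np.float64(-0.35), np.float64(0.047)), (328, np.float64(0.459), np.float64(-0.353), np.float64(0.06)), (336, np.float64(0.466), np.float64(-0.355), np.float64(0.077))]
260 [(232, np.float64(0.477), np.float64(-0.302), np.float64(0.115)), (240, np.float64(0.477), np.float64(-0.305), np.float64(0.115)), (248, np.float64(0.448), np.float64(-0.303), np.float64(0.056)), (320, np.float64(0.478), np.float64(-0.341), np.
[... 4552 characters left out ...]
(0.476), np.float64(-0.313), np.float64(0.18)), (248, np.float64(0.477), np.float64(-0.315), np.float64(0.181)), (320, np.float64(0.477), np.float64(-0.333), np.float64(0.181)), (328, np.float64(0.477), np.float64(-0.335), np.float64(0.181)), (336, np.float64(0.485), np.float64(-0.336), np.float64(0.188))]
390 [(232, np.float64(0.483), np.float64(-0.312), np.float64(0.19)), (240, np.float64(0.478), np.float64(-0.313), np.float64(0.185)), (248, np.float64(0.478), np.float64(-0.315), np.float64(0.185)), (320, np.float64(0.478), np.float64(-0.333), np.float64(0.185)), (328, np.float64(0.478), np.float64(-0.335), np.float64(0.185)), (336, np.float64(0.484), np.float64(-0.335), np.float64(0.19))]
```

View pics/w3.png

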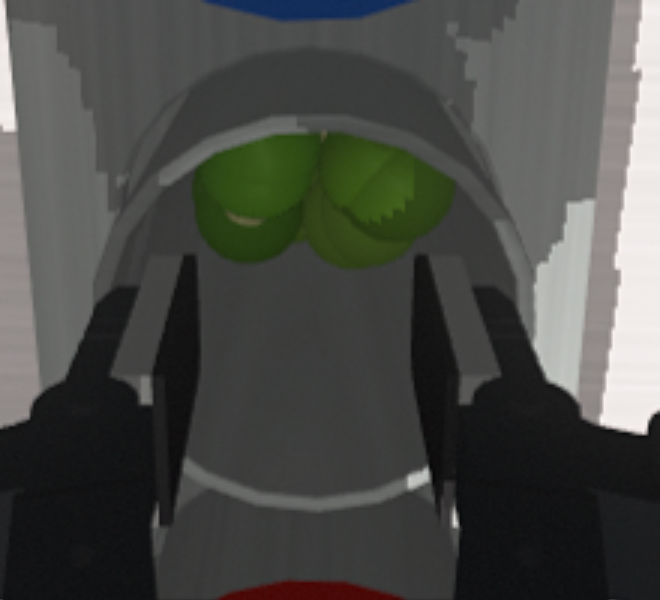

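The wrist crop shows both pads inside the pot's outline with their tips at z≈0.115, just above the rim. The real fingertips therefore stand about 30 mm behind the reported TCP. Nothing was touched, and the sprouts and pot are unmoved. I'll back off, open, and measure the tip offset.

Call:
send_rows(plan=[{"tx": 0,"ty": 0,"tz": -1.5,"wx": 0,"wy": 0,"wz": 0,"fingers": 0.6},{"tx": 0,"ty": 0,"tz": -1.5,"wx": 0,"wy": 0,"wz": 0,"fingers": 0.6},{"tx": 0,"ty": 0,"tz": 0,"wx": 0,"wy": 0,"wz": 0,"fingers": 0},{"tx": 0,"ty": 0,"tz": 0,"wx": 0,"wy": 0,"wz": 0,"fingers": 0},{"tx": 0,"ty": 0,"tz": 0,"wx": 0,"wy": 0,"wz": 0,"fingers": 0},{"tx": 0,"ty": 0,"tz": 0,"wx": 0,"wy": 0,"wz": 0,"fingers": 0}])

```text
t: 6.27
ee_pos: [0.467, -0.3243, 0.1109]
orientation: [-3.141, 0.002, 0.032]
ft_force: [0.2, -0.9, -0.1]
gripper_width: 0.94
grip_force: 0.0
```

```bash
python3 rec.py
python3 - <<'E'
from h import *
s=status.read_state();p=vision.read_camera('wrist');w=cloud(p,s)
R=Ro.from_euler('xyz',s['orientation']).as_matrix();t=(w-s['ee_pos'])@R   # tool coords
a=p['pixels'];d=(a.max(-1)<70)&(t[...,2]>-.11)&(t[...,2]<.06)&(abs(t[...,0])<.03)
q=t[d];print(s['gripper_width'],s['ee_pos'],len(q))
for lo in (-.06,0):
    g=q[(q[:,1]>lo)&(q[:,1]<lo+.06)];print(len(g),np.round(np.percentile(g[:,2],[1,50,98,99.5,100]),4)); k=g[g[:,2]>np.percentile(g[:,2],98)];print(np.median(k,0),k.min(0),k.max(0))
m=(np.hypot(w[...,0]-.4676,w[...,1]+.3247)<.045)&(w[...,2]>.104)&(w[...,2]<.125)&(a.sum(-1)>150);print('rim',m.sum(),circ(w[m][:,:2]),np.median(w[m][:,2]))
E
```

```text
0.9402531397353131 [ 0.46700981 -0.32429191  0.11088868] 50393
18218 [-0.1097 -0.0874  0.055   0.0583  0.06  ]
[-0.01275298 -0.01652421  0.05698522] [-0.0290453  -0.02798521  0.05502637] [ 0.02639598 -0.00018587  0.05999277]
19422 [-0.1096 -0.0878  0.0545  0.0584  0.06  ]
[-0.0149859   0.01124854  0.05689971] [-0.02911212  0.00053544  0.05455281] [0.01985417 0.02980016 0.05997841]
rim 3286 [ 0.46822443 -0.32514678  0.03232502] 0.11175840364312242
```

Run:
```python
from h import *
s=status.read_state();p=vision.read_camera('wrist');w=cloud(p,s)
R=Ro.from_euler('xyz',s['orientation']).as_matrix();t=(w-s['ee_pos'])@R
a=p['pixels'];q=t[(abs(abs(t[...,1])-.05)<.014)&(abs(t[...,0])<.014)&(t[...,2]>-.1)&(t[...,2]<0.03)]
for sg in (-1,1):
    g=q[q[:,1]*sg>0];print(np.histogram(g[:,2],np.arange(-.1,.031,.005))[0]);k=g[(g[:,2]<-.004)];k=k[k[:,2]>np.percentile(k[:,2],97)];print(np.median(k,0),k[:,2].max(),k[:,1].min(),k[:,1].max())
```

```text
[ 471 1561 2681  896  297  531  471  507  466  414  365  296  127    2
    0    0    0    0    0    0    0    0    0    0    0    9]
[ 0.00224695 -0.04330467 -0.04010069] -0.0348908305540517 -0.05512179702024694 -0.042803484407021926
[ 571 1984 2680  924  306  526  467  521  462  396  381  286  129    0
    0    0    0    0    0    0    0    0    0    0    0   16]
[ 0.00234214  0.04193948 -0.0403557 ] -0.03530714025613903 0.04120891124335721 0.053279443447838054
```

Call:
send_rows(plan=[{"tx": 0.05,"ty": 0.05,"tz": 1.5,"wx": 0,"wy": 0,"wz": 0,"fingers": 0},{"tx": 0,"ty": 0,"tz": 1.5,"wx": 0,"wy": 0,"wz": 0,"fingers": 0},{"tx": 0,"ty": 0,"tz": 1,"wx": 0,"wy": 0,"wz": 0,"fingers": 0},{"tx": 0,"ty": 0,"tz": 0.8,"wx": 0,"wy": 0,"wz": 0,"fingers": 0},{"tx": 0,"ty": 0,"tz": 0.6,"wx": 0,"wy": 0,"wz": 0,"fingers": 0},{"tx": 0,"ty": 0,"tz": 0.5,"wx": 0,"wy": 0,"wz": 0,"fingers": 0},{"tx": 0,"ty": 0,"tz": 0,"wx": 0,"wy": 0,"wz": 0,"fingers": 0},{"tx": 0,"ty": 0,"tz": 0,"wx": 0,"wy": 0,"wz": 0,"fingers": 0}])

```text
t: 7.03
ee_pos: [0.4683, -0.3251, 0.0533]
orientation: [3.141, -0.0, 0.032]
ft_force: [-0.2, 0.1, 0.3]
gripper_width: 1.004
grip_force: 0.0
```

Call:
send_rows(plan=[{"tx": 0,"ty": 0,"tz": 0.4,"wx": 0,"wy": 0,"wz": 0,"fingers": 0},{"tx": 0,"ty": 0,"tz": 0,"wx": 0,"wy": 0,"wz": 0,"fingers": 0.2},{"tx": 0,"ty": 0,"tz": 0,"wx": 0,"wy": 0,"wz": 0,"fingers": 0.4},{"tx": 0,"ty": 0,"tz": 0,"wx": 0,"wy": 0,"wz": 0,"fingers": 0.5},{"tx": 0,"ty": 0,"tz": 0,"wx": 0,"wy": 0,"wz": 0,"fingers": 0.5},{"tx": 0,"ty": 0,"tz": 0,"wx": 0,"wy": 0,"wz": 0,"fingers": 0.5}])

```text
t: 7.53
ee_pos: [0.4688, -0.3255, 0.0502]
orientation: [3.14, -0.002, 0.032]
ft_force: [-0.7, 0.6, 5.2]
gripper_width: 0.779
grip_force: 71.4
```

Call:
send_rows(plan=[{"tx": 0,"ty": 0,"tz": -0.3,"wx": 0,"wy": 0,"wz": 0,"fingers": 0.6},{"tx": 0,"ty": 0,"tz": -0.6,"wx": 0,"wy": 0,"wz": 0,"fingers": 0.6},{"tx": 0,"ty": 0,"tz": -1,"wx": 0,"wy": 0,"wz": 0,"fingers": 0.6},{"tx": 0,"ty": 0,"tz": -1.5,"wx": 0,"wy": 0,"wz": 0,"fingers": 0.6},{"tx": 0,"ty": 0,"tz": -2,"wx": 0,"wy": 0,"wz": 0,"fingers": 0.6},{"tx": 0,"ty": 0,"tz": -2,"wx": 0,"wy": 0,"wz": 0,"fingers": 0.6},{"tx": 0,"ty": 0,"tz": -2,"wx": 0,"wy": 0,"wz": 0,"fingers": 0.6},{"tx": 0,"ty": 0,"tz": -2,"wx": 0,"wy": 0,"wz": 0,"fingers": 0.6},{"tx": 0,"ty": 0,"tz": -1.5,"wx": 0,"wy": 0,"wz": 0,"fingers": 0.6},{"tx": 0,"ty": 0,"tz": -1,"wx": 0,"wy": 0,"wz": 0,"fingers": 0.6},{"tx": 0,"ty": 0,"tz": 0,"wx": 0,"wy": 0,"wz": 0,"fingers": 0.6}])

```text
t: 8.45
ee_pos: [0.4691, -0.3256, 0.1909]
orientation: [3.139, -0.004, 0.032]
ft_force: [1.3, -0.6, -2.2]
gripper_width: 0.779
grip_force: 67.4
```

```bash
python3 rec.py
cat > ik.py <<'E'
from fk import *
LO=np.array([-2.95,-1.21,-1.09,-2.87,-2.94,-3.05])+.05;HI=np.array([2.95,1.97,1.5,1.71,-.07,3.05])-.05
P=[.1186,.5208,.4008,-.1544,.3557,0.];S4=1
TX=np.array([[0,0,1],[-1,0,0],[0,-1,0]])
def fkt(q):
    p,R=fk(q,P,S4,-1);return p,R@TX
def ik(p,R,seeds):
    best=None
    for q0 in seeds:
        def f(q):
            pp,RR=fkt(q);return np.r_[(pp-p)*5,Ro.from_matrix(RR.T@R).as_rotvec()]
        r=least_squares(f,np.clip(q0,LO+1e-3,HI-1e-3),bounds=(LO,HI),max_nfev=60)
        if best is None or r.cost<best[0]: best=(r.cost,r.x)
        if best[0]<1e-8: break
    return best
E
python3 - <<'E'
from h import *
s=status.read_state();print(s['ee_pos'],s['gripper_width'],s['grip_force'],s['ft_force'])
p=vision.read_camera('side');w=cloud(p)
print([(np.round(d['xyz'],3),round(d['confidence'],2)) for d in vision.look_for(p,'pot')[:4]])
cv2.imwrite('pics/s2.png',cv2.resize(p['pixels'][180:400,130:390],(520,440))[...,::-1])
E
```

```text
[ 0.46914577 -0.325638    0.19086105] 0.778847325789936 67.4303986527957 [ 1.34289501 -0.64941759 -2.2239843 ]
[(array([ 0.56 , -0.457,  0.072]), 0.85), (array([ 0.458, -0.476,  0.067]), 0.65), (array([ 0.46 , -0.35 ,  0.205]), 0.59)]
```

View pics/s2.png

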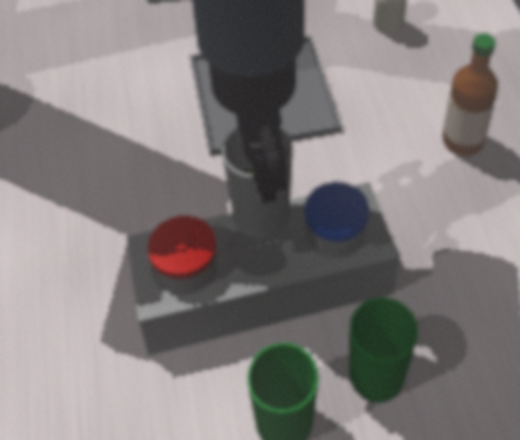

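The side picture shows the pot lifted clear at (260,170) in the crop. The lids are undisturbed and the tray is free. Next I plan the tray spot and the pour with the fitted kinematics.

```bash
cat > plan1.py <<'E'
import sys, ik
from ik import *
ik.S4=int(sys.argv[1]); SL=np.radians(float(sys.argv[2])); TH=[0,.35,.7,1.05,1.4,1.75,2.1,2.44]
D=[json.loads(l) for l in open('log.jsonl')];q0=np.array(D[-1]['q'])
def Rg(phi,s=SL):
    z=np.array([np.cos(phi)*np.cos(s),np.sin(phi)*np.cos(s),-np.sin(s)]);x=np.array([np.sin(s)*np.cos(phi),np.sin(s)*np.sin(phi),np.cos(s)])
    return np.c_[x,np.cross(z,x),z]
def ee(base,A,R): return base+A*.057+R[:,2]*.05     # base point, pot axis
def joints(q):
    P=ik.P;R=Rz(q[0]);p=np.array([0,0,P[0]]);R=R@Ry(q[1]);e=p+R@[0,0,P[1]];R=R@Ry(-q[2]);w=e+R@[P[2],0,0];R=R@Rx(ik.S4*q[3])@Ry(-q[4]);return e,w,w+R@[0,P[3],0]
rng=np.random.default_rng(0);seeds=[q0]+[np.array([a,b,c,d_,e_,f]) for a in (-.5,.3,1) for b,c in ((.2,-.5),(-.5,-.7)) for d_ in (-1.5,0,1.2) for e_ in (-.6,-1.8) for f in (-1.5,1.5)]
up=np.array([0,0,1.])
if __name__=='__main__':
    print('GRASP')
    for phi in np.radians(range(-120,121,30)):
        R=Rg(phi);c,q=ik.ik(ee(np.array([.527,-.034,.004]),up,R),R,seeds)
        if c<1e-6: e,w,w2=joints(q);print(round(np.degrees(phi)),np.round(q,2),'z',np.round([w[2],w2[2]],2))
    print('POUR')
    for phi in np.radians(range(-90,151,30)):
      for al in np.radians(range(-150,181,30)):
        ax=np.array([-np.sin(phi+al),np.cos(phi+al),0]);q=None;mn=9;ok=True
        for th in TH[::-1]:
            T=Ro.from_rotvec(ax*th).as_matrix();A=T@up;R=T@Rg(phi);rim=np.array([.545,.3425,.19])
            c,q=ik.ik(ee(rim-.11*A,A,R),R,seeds if q is None else [q])
            if c>1e-6: ok=False;break
            mn=min(mn,*(q-LO),*(HI-q));
            if th==TH[-1]: qe=q
        if ok: e,w,w2=joints(qe);print('phi',round(np.degrees(phi)),'al',round(np.degrees(al)),'q0',np.round(q,2),'qe',np.round(qe,2),'marg',round(mn,2),'z',np.round([w[2],w2[2]],2),'zt',round(R[2,2],2))
E
(timeout 500 python3 plan1.py 1 12 > o1.txt & timeout 500 python3 plan1.py -1 12 > o2.txt; wait); cat o1.txt; echo ----; cat o2.txt
```

```text
GRASP
----
GRASPTraceback (most recent call last):
  File "plan1.py", line 16, in <module>
    R=Rg(phi);c,q=ik.ik(ee(np.array([.527,-.034,.004]),up,R),R,seeds)
                  ^^^^^
AttributeError: 'function' object has no attribute 'ik'
Traceback (most recent call last):
  File "plan1.py", line 16, in <module>
    R=Rg(phi);c,q=ik.ik(ee(np.array([.527,-.034,.004]),up,R),R,seeds)
                  ^^^^^
AttributeError: 'function' object has no attribute 'ik'
```

```bash
sed -i 's/^import sys, ik$/import sys/; s/^from ik import \*$/from ik import *\nimport ik as ikm/; s/\bik\.ik(/ikm.ik(/g; s/\bik\.S4/ikm.S4/g; s/\bik\.P\b/ikm.P/g' plan1.py
(timeout 280 python3 plan1.py 1 12 > o1.txt & timeout 280 python3 plan1.py -1 12 > o2.txt; wait); cat o1.txt; echo ----; cat o2.txt
```

```text
GRASP
-120 [ 0.51  0.94 -0.07 -0.55 -1.84 -1.29] z [0.08 0.12]
-90 [ 0.63  0.79 -0.55 -0.92 -1.5  -1.38] z [0.1  0.12]
-60 [ 0.54  0.64 -0.99 -1.57 -1.36 -1.64] z [0.14 0.12]
60 [-0.6   0.67 -0.17  1.38 -1.46 -2.3 ] z [0.22 0.12]
90 [-0.46  0.82  0.18  1.12 -1.8  -2.4 ] z [0.24 0.12]
120 [-0.28  0.97  0.5   0.93 -2.14 -2.4 ] z [0.24 0.12]
POUR
phi -90 al 0 q0 [ 1.01  1.07  0.42 -0.66 -2.13 -1.05] qe [ 0.31  0.38  0.15  1.13 -1.19  0.06] marg 0.53 z [0.51 0.37] zt -0.21
phi -90 al 30 q0 [ 1.01  1.07  0.42 -0.66 -2.13 -1.05] qe [ 0.38  0.87  0.96  1.13 -2.25 -0.14] marg 0.49 z [0.49 0.35] zt -0.21
phi -90 al 90 q0 [ 1.01  1.07  0.42 -0.66 -2.13 -1.05] qe [ 0.99  1.1   0.4  -0.75 -2.48  1.42] marg 0.4 z [0.1  0.18] zt -0.21
phi -90 al 120 q0 [ 1.01  1.07  0.42 -0.66 -2.13 -1.05] qe [ 1.05  0.86 -0.56 -1.4  -2.1   1.05] marg 0.48 z [0.06 0.09] zt -0.21
phi -60 al -30 q0 [ 1.11  0.84 -0.15 -0.96 -1.7  -1.09] qe [ 0.4   0.18 -0.17  1.38 -0.56  0.4 ] marg 0.09 z [0.49 0.35] zt -0.21
phi -60 al 0 q0 [ 1.11  0.84 -0.15 -0.96 -1.7  -1.09] qe [ 0.32  0.59  0.48  1.06 -1.7   0.19] marg 0.6 z [0.
[... 5050 characters left out ...]
0.73 -1.92 -2.3  -0.63] marg 0.41 z [0.22 0.09] zt -0.21
phi 120 al 60 q0 [ 0.19  0.8   0.44 -1.25 -1.8  -2.71] qe [ 0.12  0.32 -0.22 -1.79 -0.93 -0.05] marg 0.29 z [0.41 0.28] zt -0.21
phi 120 al 90 q0 [ 0.19  0.8   0.44 -1.25 -1.8  -2.71] qe [ 0.11  0.82  0.43 -1.62 -1.89 -0.36] marg 0.29 z [0.32 0.18] zt -0.21
phi 120 al 120 q0 [ 0.19  0.8   0.44 -1.25 -1.8  -2.71] qe [ 0.25  1.27  1.1  -2.25 -2.58 -1.2 ] marg 0.29 z [0.2  0.09] zt -0.21
phi 150 al 60 q0 [ 0.3   1.02  0.9  -1.19 -2.26 -2.8 ] qe [ 0.13  0.52  0.14 -1.48 -1.38 -0.24] marg 0.2 z [0.42 0.28] zt -0.21
phi 150 al 90 q0 [ 0.3   1.02  0.9  -1.19 -2.26 -2.8 ] qe [ 0.21  1.03  0.89 -1.67 -2.28 -0.67] marg 0.2 z [0.33 0.18] zt -0.21
```

Call:
send_rows(plan=[{"tx": 0,"ty": -1,"tz": 0,"wx": 0,"wy": 0,"wz": 0,"fingers": 0.6},{"tx": 0,"ty": -2,"tz": 0,"wx": 0,"wy": 0,"wz": 0,"fingers": 0.6},{"tx": 0.5,"ty": -3,"tz": 0,"wx": 0,"wy": 0,"wz": 0,"fingers": 0.6},{"tx": 1,"ty": -3,"tz": 0,"wx": 0,"wy": 0,"wz": 0,"fingers": 0.6},{"tx": 1,"ty": -3.2,"tz": 0,"wx": 0,"wy": 0,"wz": 0,"fingers": 0.6},{"tx": 1,"ty": -3.2,"tz": 0,"wx": 0,"wy": 0,"wz": 0,"fingers": 0.6},{"tx": 1,"ty": -3.2,"tz": 0,"wx": 0,"wy": 0,"wz": 0,"fingers": 0.6},{"tx": 1,"ty": -3.2,"tz": 0,"wx": 0,"wy": 0,"wz": 0,"fingers": 0.6},{"tx": 1,"ty": -3.2,"tz": 0,"wx": 0,"wy": 0,"wz": 0,"fingers": 0.6},{"tx": 1,"ty": -3,"tz": 0,"wx": 0,"wy": 0,"wz": 0,"fingers": 0.6},{"tx": 0.6,"ty": -2.3,"tz": 0,"wx": 0.04,"wy": 0,"wz": 0,"fingers": 0.6},{"tx": 0,"ty": -1,"tz": 0,"wx": 0.04,"wy": 0,"wz": 0,"fingers": 0.6}])

```text
t: 9.55
ee_pos: [0.5386, -0.0054, 0.1866]
orientation: [-3.059, 0.003, 0.036]
ft_force: [1.0, -0.4, -2.3]
gripper_width: 0.78
grip_force: 67.8
```

```bash
python3 rec.py; tail -1 log.jsonl
python3 - <<'E'
from fk import *
d=json.loads(open('log.jsonl').readlines()[-1]);Rt=Ro.from_euler('xyz',d['orientation']).as_matrix()
TX=np.array([[0,0,1],[-1,0,0],[0,-1,0]])
for s in (1,-1): print(s,Ro.from_matrix((fk(d['q'],[0]*6,s,-1)[1]@TX).T@Rt).as_rotvec())
E
```

```text
{"q": [0.21937819552332982, 0.2474205506881821, 0.07212486476126675, -0.0828951068712465, -1.3843255233071488, 1.4024495286431449], "ee_pos": [0.5385748824405235, -0.0054442757898873735, 0.1865598957782889], "orientation": [-3.059353502588224, 0.0032618782295559257, 0.03624439514264499]}
1 [ 0.16061305 -0.02729705  0.03073619]
-1 [ 2.29743424e-17 -6.76666594e-17 -8.53236635e-17]
```

S4 sign is −1, an exact match, so the low-slant pour from the rail side is feasible. Now I level the pot and set it down in the tray.

Call:
send_rows(plan=[{"tx": 0,"ty": -0.5,"tz": 0,"wx": -0.04,"wy": 0,"wz": 0,"fingers": 0.6},{"tx": 0.1,"ty": 0,"tz": 0.5,"wx": -0.04,"wy": 0,"wz": 0,"fingers": 0.6},{"tx": 0,"ty": 0,"tz": 1.5,"wx": 0,"wy": 0,"wz": 0,"fingers": 0.6},{"tx": 0,"ty": 0,"tz": 2.5,"wx": 0,"wy": 0,"wz": 0,"fingers": 0.6},{"tx": 0,"ty": 0,"tz": 2.5,"wx": 0,"wy": 0,"wz": 0,"fingers": 0.6},{"tx": 0,"ty": 0,"tz": 2.5,"wx": 0,"wy": 0,"wz": 0,"fingers": 0.6},{"tx": 0,"ty": 0,"tz": 1.5,"wx": 0,"wy": 0,"wz": 0,"fingers": 0.6},{"tx": 0,"ty": 0,"tz": 1,"wx": 0,"wy": 0,"wz": 0,"fingers": 0.6},{"tx": 0,"ty": 0,"tz": 0.6,"wx": 0,"wy": 0,"wz": 0,"fingers": 0.6},{"tx": 0,"ty": 0,"tz": 0.3,"wx": 0,"wy": 0,"wz": 0,"fingers": 0.6},{"tx": 0,"ty": 0,"tz": 0,"wx": 0,"wy": 0,"wz": 0,"fingers": 0.6}])

```text
t: 10.47
ee_pos: [0.5398, -0.0043, 0.0597]
orientation: [3.141, 0.0, 0.032]
ft_force: [0.3, -1.0, -1.6]
gripper_width: 0.776
grip_force: 68.1
```

Call:
send_rows(plan=[{"tx": 0,"ty": 0,"tz": 0.3,"wx": 0,"wy": 0,"wz": 0,"fingers": 0.6},{"tx": 0,"ty": 0,"tz": 0.2,"wx": 0,"wy": 0,"wz": 0,"fingers": 0.6},{"tx": 0,"ty": 0,"tz": 0.2,"wx": 0,"wy": 0,"wz": 0,"fingers": 0.6},{"tx": 0,"ty": 0,"tz": 0.1,"wx": 0,"wy": 0,"wz": 0,"fingers": 0.6},{"tx": 0,"ty": 0,"tz": 0,"wx": 0,"wy": 0,"wz": 0,"fingers": 0.6}])

```text
t: 10.88
ee_pos: [0.5398, -0.0044, 0.0518]
orientation: [-3.142, 0.0, 0.032]
ft_force: [-0.8, -0.0, -1.9]
gripper_width: 0.778
grip_force: 68.2
```

Call:
send_rows(plan=[{"tx": 0,"ty": 0,"tz": 0.1,"wx": 0,"wy": 0,"wz": 0,"fingers": 0.6},{"tx": 0,"ty": 0,"tz": 0.1,"wx": 0,"wy": 0,"wz": 0,"fingers": 0.6},{"tx": 0,"ty": 0,"tz": 0,"wx": 0,"wy": 0,"wz": 0,"fingers": 0.6}])

```text
t: 11.13
ee_pos: [0.5406, -0.0044, 0.0511]
orientation: [3.141, -0.002, 0.033]
ft_force: [-1.7, 0.4, 4.6]
gripper_width: 0.783
grip_force: 68.5
```

Touchdown is felt: fz went from −1.9 to +4.6 N. Release and rise.

Call:
send_rows(plan=[{"tx": 0,"ty": 0,"tz": 0,"wx": 0,"wy": 0,"wz": 0,"fingers": 0.1},{"tx": 0,"ty": 0,"tz": 0,"wx": 0,"wy": 0,"wz": 0,"fingers": 0},{"tx": 0,"ty": 0,"tz": 0,"wx": 0,"wy": 0,"wz": 0,"fingers": 0},{"tx": 0,"ty": 0,"tz": -1,"wx": 0,"wy": 0,"wz": 0,"fingers": 0},{"tx": 0,"ty": 0,"tz": -2,"wx": 0,"wy": 0,"wz": 0,"fingers": 0},{"tx": 0,"ty": 0,"tz": -3,"wx": 0,"wy": 0,"wz": 0,"fingers": 0},{"tx": 0,"ty": 0,"tz": -4,"wx": 0,"wy": 0,"wz": 0,"fingers": 0},{"tx": 0,"ty": 0,"tz": -4,"wx": 0,"wy": 0,"wz": 0,"fingers": 0},{"tx": 0,"ty": 0,"tz": -1,"wx": 0,"wy": 0,"wz": 0,"fingers": 0}])

```text
t: 11.88
ee_pos: [0.5431, -0.0048, 0.208]
orientation: [3.141, -0.012, 0.033]
ft_force: [0.7, 0.1, 1.2]
gripper_width: 1.004
grip_force: 0.0
```

```bash
python3 rec.py
cat > pot.py <<'E'
from h import *
for n in ('top','side'):
    p=vision.read_camera(n);w=cloud(p);x,y,z=w[...,0],w[...,1],w[...,2]
    for d in vision.trace(p,'pot')[:4]:
        m=d['pixels']
        c=np.nanmedian(w[m],0)
        if abs(c[0]-.53)<.1 and abs(c[1]+.03)<.1:
            q=w[m];r=q[(q[:,2]>np.nanpercentile(q[:,2],97)-.008)];print(n,round(d['confidence'],2),c,circ(r[:,:2]),np.nanpercentile(q[:,2],97))
    print(n,[np.round(e['xyz'],3).tolist() for e in vision.look_for(p,'sprout0')])
E
python3 pot.py
python3 - <<'E'
from h import *
s=status.read_state();p=vision.read_camera('wrist');w=cloud(p,s);x,y,z=w[...,0],w[...,1],w[...,2];print(s['ee_pos'])
m=(np.hypot(x-.54,y+.005)<.045)&(z>.1)&(z<.125);print('rim',m.sum(),circ(w[m][:,:2]),np.median(z[m]))
from fk import *
D=[json.loads(l) for l in open('log.jsonl')]
f=lambda P:np.concatenate([fk(d['q'],[*P,0],-1,-1)[0]-d['ee_pos'] for d in D])
r=least_squares(f,[.12,.52,.40,-.15,.35]);print(r.x,abs(r.fun).max())
E
```

```text
top [[0.524, 0.01, 0.056], [0.546, -0.021, 0.075], [0.529, -0.012, 0.056]]
side 0.78 [ 0.53875451 -0.02460077  0.08075459] [ 0.53957334 -0.00572582  0.03274646] 0.11513182548961454
side [[0.512, -0.056, 0.004]]
[ 0.5391832  -0.00444518  0.19885815]
rim 1661 [ 0.54056902 -0.00439578  0.03222133] 0.1126765119961936
[ 0.1482  0.5207  0.4008 -0.1544  0.3853] 4.15451562041369e-11
```

```bash
sed -i 's/^P=.*/P=[.1482,.5207,.4008,-.1544,.3853,0.];S4=-1/' ik.py
cat > plan2.py <<'E'
import sys; sys.argv=['x','-1','12']
from plan1 import *
POT=np.array([.540,-.005,.004]);RIM=np.array([.545,.3425,.20])
def track(poses,q,verbose=0):
    out=[]
    for p,R in poses:
        c,q2=ikm.ik(p,R,[q])
        if c>1e-7: return None
        out.append(q2);q=q2
    return np.array(out)
def grasp(phi,back=0,dz=0,pot=POT):
    R=Rg(phi);return ee(pot,up,R)-back*np.array([np.cos(phi),np.sin(phi),0])+[0,0,dz],R
def carry(phi1,phi2,n=10):
    # lift .2 then move to upright pre-pour pose
    L=[grasp(phi1,0,z) for z in np.linspace(0,.17,6)]
    b1=RIM-.11*up
    for u in np.linspace(0,1,n+1)[1:]:
        phi=phi1+(phi2-phi1)*u;b=POT+[0,0,.17];b=b+(b1-b)*u;R=Rg(phi);L.append((ee(b,up,R),R))
    return L
def pour(phi2,al,thm=2.5,n=10,rim=RIM):
    L=[];ax=np.array([-np.sin(phi2+al),np.cos(phi2+al),0])
    for th in np.linspace(0,thm,n+1)[1:]:
        T=Ro.from_rotvec(ax*th).as_matrix();A=T@up;R=T@Rg(phi2);L.append((ee(rim-.11*A,A,R),R))
    return L
if __name__=='__main__':
    sg=[np.array([-.71,.59,-.54,-1.79,-1.24,-2.01]),np.array([-.6,.67,-.17,-1.38,-1.46,-2.3])]
    for f1 in (15,25,35,45):
        r1=np.radians(f1);c,q=ikm.ik(*grasp(r1),sg)
        if c>1e-7: print(f1,'no');continue
        cb,qb=ikm.ik(*grasp(r1,.13),[q]);e,w,w2=joints(q)
        print(f1,'grasp',np.round(q,2),'marg',round(min(*(q-LO),*(HI-q)),2),'back',cb<1e-7,np.round(qb,2),round(min(*(qb-LO),*(HI-qb)),2),'w',np.round(w,2),'w2',np.round(w2,2),'e',np.round(e,2))
        for f2 in (60,75,90):
            Q=track(carry(r1,np.radians(f2)),q)
            if Q is None: print('  carry',f2,'no');continue
            for al in (75,90,105,120):
                G=track(pour(np.radians(f2),np.radians(al)),Q[-1])
                if G is None: continue
                A=np.r_[Q,G];e,w,w2=joints(G[-1]);print('  ',f2,al,'marg',round(min((A-LO).min(),(HI-A).min()),2),'end',np.round(G[-1],2),'maxstep',round(abs(np.diff(A,axis=0)).max(),2),'w',np.round(w,2),'w2',np.round(w2,2))
E
timeout 300 python3 plan2.py
```

```text
15 grasp [-0.74  0.74 -0.82 -2.14 -1.35 -1.58] marg 0.22 back True [-1.13  0.88 -0.95 -1.8  -1.41 -1.31] 0.09 w [ 0.26 -0.24  0.13] w2 [ 0.22 -0.09  0.13] e [ 0.26 -0.24  0.53]
   60 75 marg 0.04 end [ 0.11  0.38 -0.83 -2.78 -1.25  0.83] maxstep 0.41 w [0.33 0.04 0.26] w2 [0.27 0.17 0.24]
   60 90 marg 0.22 end [-0.06  0.54 -0.48 -2.16 -1.43  0.46] maxstep 0.29 w [ 0.48 -0.03  0.25] w2 [0.37 0.06 0.19]
   60 105 marg 0.22 end [-0.05  0.75 -0.08 -1.88 -1.72  0.17] maxstep 0.35 w [ 0.62 -0.03  0.24] w2 [0.52 0.02 0.14]
   60 120 marg 0.22 end [ 0.03  0.97  0.35 -1.83 -2.06 -0.13] maxstep 0.39 w [0.75 0.02 0.21] w2 [0.67 0.06 0.09]
   75 75 marg 0.22 end [-0.    0.37 -0.61 -2.34 -1.16  0.55] maxstep 0.39 w [ 0.41 -0.    0.3 ] w2 [0.32 0.11 0.24]
   75 90 marg 0.22 end [-0.06  0.59 -0.25 -1.93 -1.48  0.23] maxstep 0.28 w [ 0.55 -0.03  0.28] w2 [0.45 0.03 0.19]
   75 105 marg 0.22 end [-0.01  0.82  0.15 -1.78 -1.84 -0.03] maxstep 0.32 w [ 0.7  -0.01  0.25] w2 [0.6  0.03 0.14]
   75 120 marg 0.22 end [ 0.08  1.06  0.58 -1.84 -2.19 -0.35] maxstep 0.35 w [0.81 0.06 0.22] w2 [0.74 0.1  0.09]

[... 4438 characters left out ...]
.03 0.19]
   75 105 marg 0.41 end [-0.01  0.82  0.15 -1.78 -1.84 -0.03] maxstep 0.32 w [ 0.7  -0.01  0.25] w2 [0.6  0.03 0.14]
   75 120 marg 0.41 end [ 0.08  1.06  0.58 -1.84 -2.19 -0.35] maxstep 0.35 w [0.81 0.06 0.22] w2 [0.74 0.1  0.09]
   90 75 marg 0.41 end [-0.03  0.42 -0.39 -2.02 -1.2   0.28] maxstep 0.35 w [ 0.49 -0.01  0.33] w2 [0.39 0.06 0.24]
   90 90 marg 0.41 end [-0.03  0.66 -0.02 -1.76 -1.6   0.04] maxstep 0.27 w [ 0.63 -0.02  0.3 ] w2 [0.53 0.01 0.19]
   90 105 marg 0.41 end [ 0.04  0.91  0.39 -1.72 -1.99 -0.22] maxstep 0.29 w [0.76 0.03 0.27] w2 [0.68 0.05 0.14]
   90 120 marg 0.41 end [ 0.13  1.15  0.82 -1.91 -2.33 -0.6 ] maxstep 0.31 w [0.85 0.11 0.23] w2 [0.79 0.16 0.09]
```

```bash
sed -i 's/\*\.057+R\[:,2\]\*\.05 /*.057+R[:,2]*.046 /' plan1.py; grep -n "def ee" plan1.py; sed -i "s/'-1','12'/'-1','17'/" plan2.py
cat > clr.py <<'E'
from plan2 import *
def seg(a,b,n=12): return a+(b-a)*np.linspace(0,1,n)[:,None]
def clear(q):
    e,w,w2=joints(q);p,R=fkt(q);body=p-.11*R[:,2];cam=p-.165*R[:,2]+.076*R[:,0]
    X=np.r_[seg(e,w),seg(w,w2),seg(w2,body),[cam]];r=np.r_[np.full(36,.055),[.025]]
    def cyl(c,rad,z0,z1): 
        dh=np.maximum(np.hypot(X[:,0]-c[0],X[:,1]-c[1])-rad,0);dz=np.maximum(np.maximum(z0-X[:,2],X[:,2]-z1),0);return (np.hypot(dh,dz)-r).min()
    def box(lo,hi): d=np.maximum(np.maximum(np.array(lo)-X,X-np.array(hi)),0);return (np.linalg.norm(d,axis=1)-r).min()
    return dict(lid=cyl((.3825,-.3275),.036,0,.128),rail=box((.325,-.38,0),(.61,-.27,.08)),cnt=(X[:,2]-r).min(),pot=cyl((.54,-.005),.035,0,.114),pan=cyl((.545,.3425),.08,.04,.125),oil=cyl((.757,-.18),.03,0,.19),salt=cyl((.732,.053),.025,0,.095))
if __name__=='__main__':
    sg=[np.array([-.73,.68,-.66,-1.92,-1.28,-1.79])]
    for f1 in (5,10,15,20,25,30):
        r1=np.radians(f1)
        for bk in (0,.06,.12):
            c,q=ikm.ik(*grasp(r1,bk),sg)
            if c<1e-7: d=clear(q);print(f1,bk,np.round(q,2),'marg',round(min(*(q-LO),*(HI-q)),2),{k:round(float(v),3) for k,v in d.items() if k in('lid','rail','cnt')})
E
python3 clr.py
```

```text
9:def ee(base,A,R): return base+A*.057+R[:,2]*.046     # base point, pot axis
5 0 [-0.69  0.69 -0.97 -2.38 -1.34 -1.5 ] marg 0.07 {'lid': 0.12, 'rail': 0.091, 'cnt': 0.025}
10 0 [-0.71  0.64 -0.89 -2.25 -1.25 -1.6 ] marg 0.15 {'lid': 0.09, 'rail': 0.073, 'cnt': 0.025}
10 0.06 [-0.89  0.72 -0.99 -2.11 -1.34 -1.45] marg 0.05 {'lid': 0.135, 'rail': 0.107, 'cnt': 0.025}
15 0 [-0.71  0.6  -0.81 -2.12 -1.19 -1.71] marg 0.23 {'lid': 0.065, 'rail': 0.064, 'cnt': 0.025}
15 0.06 [-0.88  0.63 -0.89 -1.99 -1.25 -1.62] marg 0.15 {'lid': 0.101, 'rail': 0.09, 'cnt': 0.025}
15 0.12 [-1.07  0.68 -0.94 -1.83 -1.29 -1.52] marg 0.1 {'lid': 0.152, 'rail': 0.136, 'cnt': 0.025}
20 0 [-0.71  0.58 -0.73 -2.   -1.15 -1.82] marg 0.31 {'lid': 0.049, 'rail': 0.066, 'cnt': 0.025}
20 0.06 [-0.86  0.59 -0.79 -1.87 -1.21 -1.76] marg 0.25 {'lid': 0.076, 'rail': 0.084, 'cnt': 0.025}
20 0.12 [-1.03  0.6  -0.83 -1.72 -1.25 -1.71] marg 0.21 {'lid': 0.121, 'rail': 0.121, 'cnt': 0.025}
25 0 [-0.69  0.57 -0.65 -1.89 -1.14 -1.92] marg 0.39 {'lid': 0.042, 'rail': 0.07, 'cnt': 0.025}
25 0.06 [-0.84  0.57 -0.71 -1.77 -1.2  -1.88] marg 0.33 {'lid': 0.059, 'rail': 0.082, 'cnt': 0.025}
25 0.12 [-0.99  0.57 -0.74 -1.63 -1.25 -1.85] marg 0.3 {'lid': 0.099, 'rail': 0.099, 'cnt': 0.025}
30 0 [-0.68  0.57 -0.58 -1.78 -1.15 -2.  ] marg 0.46 {'lid': 0.041, 'rail': 0.068, 'cnt': 0.025}
30 0.06 [-0.82  0.56 -0.62 -1.67 -1.21 -1.97] marg 0.42 {'lid': 0.05, 'rail': 0.078, 'cnt': 0.025}
30 0.12 [-0.96  0.56 -0.65 -1.55 -1.26 -1.95] marg 0.39 {'lid': 0.082, 'rail': 0.074, 'cnt': 0.025}
```

```bash
cat > rows.py <<'E'
from clr import *
def rowsof(poses,p,R):
    out=[]
    for p2,R2 in poses:
        out.append(np.r_[R.T@(p2-p)*100,Ro.from_matrix(R.T@R2).as_rotvec()]);p,R=p2,R2
    return np.array(out)
def show(rows,k=12):
    for i,r in enumerate(rows): print(i,('  ' if i%k else '* ')+' '.join(f'{v:.2f}' for v in r[:3]),' '.join(f'{v:.3f}' for v in r[3:]))
def cur():
    from workcell import status
    s=status.read_state();return np.array(s['q']),np.array(s['ee_pos']),Ro.from_euler('xyz',s['orientation']).as_matrix()
E
cat > a.py <<'E'
from rows import *
q,p,R=cur();c,qt=ikm.ik(*grasp(np.radians(20),.12),[np.array([-1.03,.6,-.83,-1.72,-1.25,-1.71])])
qm=(q+qt)/2+[0,-.25,.15,0,0,0]
def bez(u): return (1-u)**2*q+2*u*(1-u)*(2*qm-(q+qt)/2)+u*u*qt
n=int(__import__('sys').argv[1])
Q=[bez(u) for u in np.linspace(0,1,n+1)[1:]]
poses=[fkt(x) for x in Q];r=rowsof(poses,*fkt(q))
print('max',abs(r).max(0),np.linalg.norm(r[:,:3],axis=1).max(),np.linalg.norm(r[:,3:],axis=1).max(),'dq',abs(np.diff(np.r_[[q],Q],axis=0)).max(0)*12)
for x in Q[::3]: 
    d=clear(x);pp,RR=fkt(x);tip=pp-.03*RR[:,2];print(np.round(tip,2),'zt',np.round(RR[:,2],2),{k:round(float(v),2) for k,v in d.items()})
show(r)
E
python3 a.py 36
```

```text
Traceback (most recent call last):
  File "a.py", line 8, in <module>
    print('max',abs(r).max(0),np.linalg.norm(r[:,:3],axis=1).max(),np.linalg.norm(r[:,3:],axis=1).max(),'dq',abs(np.diff(np.r_[[q],Q],axis=0)).max(0)*12)
                ~~~~~~~~~~^^^
ValueError: zero-size array to reduction operation maximum which has no identity
```

```bash
cat >> rows.py <<'E'
def resample(Qs,ang=.119,lin=3.5):
    # dense joint list -> joint list evenly spaced in pose arc
    P=[fkt(x) for x in Qs];L=[0]
    for (a,A),(b,B) in zip(P,P[1:]): L.append(L[-1]+max(np.linalg.norm(Ro.from_matrix(A.T@B).as_rotvec())/ang,np.linalg.norm(b-a)*100/lin))
    n=int(np.ceil(L[-1]));return [np.array([np.interp(t,L,np.array(Qs)[:,j]) for j in range(6)]) for t in np.linspace(0,L[-1],n+1)]
def group(Q,k=4):
    # one constant row repeated k times between knots
    out=[]
    for i in range(0,len(Q)-1,k):
        j=min(i+k,len(Q)-1);(a,A),(b,B)=fkt(Q[i]),fkt(Q[j]);m=j-i;w=Ro.from_matrix(A.T@B).as_rotvec()/m
        M=sum(Ro.from_rotvec(w*h).as_matrix() for h in range(m));t=np.linalg.solve(M,A.T@(b-a))*100  # shift taken along the axes before the turn
        out.append((m,np.r_[t,w]))
    return out
def showg(g,kk=12):
    n=0
    for m,r in g: print(n,f'x{m} ',' '.join(f'{v:.2f}' for v in r[:3]),'|',' '.join(f'{v:.3f}' for v in r[3:]));n+=m
E
cat > a2.py <<'E'
exec(open('a.py').read().split('n=int')[0].replace('import os;',''))
Q=resample([bez(u) for u in np.linspace(0,1,201)]);print(len(Q)-1);showg(group(Q))
E
python3 a2.py
```

```text
48
0 x4  -0.74 0.27 0.17 | 0.041 -0.006 0.111
4 x4  -0.55 0.36 0.27 | 0.036 -0.019 0.111
8 x4  -0.33 0.41 0.36 | 0.027 -0.028 0.112
12 x4  -0.10 0.38 0.41 | 0.017 -0.035 0.112
16 x4  0.08 0.24 0.40 | 0.007 -0.038 0.112
20 x4  0.15 0.04 0.35 | -0.003 -0.038 0.112
24 x4  0.08 -0.15 0.27 | -0.012 -0.036 0.112
28 x4  -0.10 -0.26 0.17 | -0.019 -0.033 0.112
32 x4  -0.32 -0.24 0.08 | -0.025 -0.028 0.112
36 x4  -0.51 -0.11 -0.00 | -0.030 -0.023 0.112
40 x4  -0.61 0.10 -0.06 | -0.034 -0.017 0.112
44 x4  -0.61 0.32 -0.10 | -0.035 -0.011 0.113
```

Call:
send_rows(plan=[{"tx": -0.74,"ty": 0.27,"tz": 0.17,"wx": 0.041,"wy": -0.006,"wz": 0.111,"fingers": 0},{"tx": -0.74,"ty": 0.27,"tz": 0.17,"wx": 0.041,"wy": -0.006,"wz": 0.111,"fingers": 0},{"tx": -0.74,"ty": 0.27,"tz": 0.17,"wx": 0.041,"wy": -0.006,"wz": 0.111,"fingers": 0},{"tx": -0.74,"ty": 0.27,"tz": 0.17,"wx": 0.041,"wy": -0.006,"wz": 0.111,"fingers": 0},{"tx": -0.55,"ty": 0.36,"tz": 0.27,"wx": 0.036,"wy": -0.019,"wz": 0.111,"fingers": 0},{"tx": -0.55,"ty": 0.36,"tz": 0.27,"wx": 0.036,"wy": -0.019,"wz": 0.111,"fingers": 0},{"tx": -0.55,"ty": 0.36,"tz": 0.27,"wx": 0.036,"wy": -0.019,"wz": 0.111,"fingers": 0},{"tx": -0.55,"ty": 0.36,"tz": 0.27,"wx": 0.036,"wy": -0.019,"wz": 0.111,"fingers": 0},{"tx": -0.33,"ty": 0.41,"tz": 0.36,"wx": 0.027,"wy": -0.028,"wz": 0.112,"fingers": 0},{"tx": -0.33,"ty": 0.41,"tz": 0.36,"wx": 0.027,"wy": -0.028,"wz": 0.112,"fingers": 0},{"tx": -0.33,"ty": 0.41,"tz": 0.36,"wx": 0.027,"wy": -0.028,"wz": 0.112,"fingers": 0},{"tx": -0.33,"ty": 0.41,"tz": 0.36,"wx": 0.027,"wy": -0.028,"wz": 0.112,"fingers": 0}])

```text
t: 13.23
ee_pos: [0.4626, -0.0002, 0.1682]
orientation: [-2.939, 0.437, -1.274]
ft_force: [-0.6, -0.4, 0.7]
gripper_width: 1.0
grip_force: 0.0
```

Call:
send_rows(plan=[{"tx": -0.1,"ty": 0.38,"tz": 0.41,"wx": 0.017,"wy": -0.035,"wz": 0.112,"fingers": 0},{"tx": -0.1,"ty": 0.38,"tz": 0.41,"wx": 0.017,"wy": -0.035,"wz": 0.112,"fingers": 0},{"tx": -0.1,"ty": 0.38,"tz": 0.41,"wx": 0.017,"wy": -0.035,"wz": 0.112,"fingers": 0},{"tx": -0.1,"ty": 0.38,"tz": 0.41,"wx": 0.017,"wy": -0.035,"wz": 0.112,"fingers": 0},{"tx": 0.08,"ty": 0.24,"tz": 0.4,"wx": 0.007,"wy": -0.038,"wz": 0.112,"fingers": 0},{"tx": 0.08,"ty": 0.24,"tz": 0.4,"wx": 0.007,"wy": -0.038,"wz": 0.112,"fingers": 0},{"tx": 0.08,"ty": 0.24,"tz": 0.4,"wx": 0.007,"wy": -0.038,"wz": 0.112,"fingers": 0},{"tx": 0.08,"ty": 0.24,"tz": 0.4,"wx": 0.007,"wy": -0.038,"wz": 0.112,"fingers": 0},{"tx": 0.15,"ty": 0.04,"tz": 0.35,"wx": -0.003,"wy": -0.038,"wz": 0.112,"fingers": 0},{"tx": 0.15,"ty": 0.04,"tz": 0.35,"wx": -0.003,"wy": -0.038,"wz": 0.112,"fingers": 0},{"tx": 0.15,"ty": 0.04,"tz": 0.35,"wx": -0.003,"wy": -0.038,"wz": 0.112,"fingers": 0},{"tx": 0.15,"ty": 0.04,"tz": 0.35,"wx": -0.003,"wy": -0.038,"wz": 0.112,"fingers": 0}])

```text
t: 14.23
ee_pos: [0.4399, 0.0297, 0.1279]
orientation: [2.421, 0.611, -2.963]
ft_force: [-0.6, -0.0, 0.3]
gripper_width: 1.002
grip_force: 0.0
```

```bash
python3 a2.py
python3 - <<'E'
from rows import *
q,p,R=cur();print(np.round(q,2),np.round(p,3),np.round(R[:,2],2),clear(q))
E
```

```text
25
0 x4  -1.73 0.24 -0.84 | 0.006 -0.067 0.093
4 x4  -0.69 -0.09 -0.18 | -0.015 -0.043 0.106
8 x4  -0.40 -0.59 0.03 | -0.020 -0.027 0.111
12 x4  -0.53 -0.85 0.04 | -0.019 -0.019 0.112
16 x4  -0.74 -0.86 0.00 | -0.018 -0.015 0.113
20 x4  -0.90 -0.74 -0.05 | -0.017 -0.013 0.114
24 x1  -0.94 -0.64 -0.08 | -0.016 -0.012 0.114
[-0.44  0.19 -0.28 -0.95 -1.31 -0.35] [0.44  0.03  0.128] [ 0.31  0.73 -0.62] {'lid': np.float64(0.15358984227031147), 'rail': np.float64(0.174260990202146), 'cnt': np.float64(0.14058235805797265), 'pot': np.float64(0.07901468703595219), 'pan': np.float64(0.2888276329476464), 'oil': np.float64(0.2892094416009194), 'salt': np.float64(0.2774301683048471)}
```

Call:
send_rows(plan=[{"tx": 0.08,"ty": -0.15,"tz": 0.27,"wx": -0.012,"wy": -0.036,"wz": 0.112,"fingers": 0},{"tx": 0.08,"ty": -0.15,"tz": 0.27,"wx": -0.012,"wy": -0.036,"wz": 0.112,"fingers": 0},{"tx": 0.08,"ty": -0.15,"tz": 0.27,"wx": -0.012,"wy": -0.036,"wz": 0.112,"fingers": 0},{"tx": 0.08,"ty": -0.15,"tz": 0.27,"wx": -0.012,"wy": -0.036,"wz": 0.112,"fingers": 0},{"tx": -0.1,"ty": -0.26,"tz": 0.17,"wx": -0.019,"wy": -0.033,"wz": 0.112,"fingers": 0},{"tx": -0.1,"ty": -0.26,"tz": 0.17,"wx": -0.019,"wy": -0.033,"wz": 0.112,"fingers": 0},{"tx": -0.1,"ty": -0.26,"tz": 0.17,"wx": -0.019,"wy": -0.033,"wz": 0.112,"fingers": 0},{"tx": -0.1,"ty": -0.26,"tz": 0.17,"wx": -0.019,"wy": -0.033,"wz": 0.112,"fingers": 0},{"tx": -0.32,"ty": -0.24,"tz": 0.08,"wx": -0.025,"wy": -0.028,"wz": 0.112,"fingers": 0},{"tx": -0.32,"ty": -0.24,"tz": 0.08,"wx": -0.025,"wy": -0.028,"wz": 0.112,"fingers": 0},{"tx": -0.32,"ty": -0.24,"tz": 0.08,"wx": -0.025,"wy": -0.028,"wz": 0.112,"fingers": 0},{"tx": -0.32,"ty": -0.24,"tz": 0.08,"wx": -0.025,"wy": -0.028,"wz": 0.112,"fingers": 0}])

```text
t: 15.23
ee_pos: [0.4583, 0.0234, 0.0942]
orientation: [1.949, -0.336, 2.245]
ft_force: [-0.1, -1.0, 0.3]
gripper_width: 0.999
grip_force: 0.0
```

```bash
sed -i 's/+\[0,-.25,.15,0,0,0\]//' a.py; python3 a2.py
python3 - <<'E'
from rows import *
q,p,R=cur();print(np.round(q,2),np.round(p,3),np.round(R[:,2],2),clear(q))
E
```

```text
12
0 x4  -0.45 -0.23 0.02 | -0.029 -0.021 0.113
4 x4  -0.60 0.11 -0.06 | -0.034 -0.017 0.112
8 x4  -0.58 0.45 -0.11 | -0.037 -0.011 0.112
[-0.75  0.36 -0.54 -1.36 -1.28 -1.07] [0.458 0.023 0.094] [ 0.65  0.67 -0.35] {'lid': np.float64(0.11482784950883093), 'rail': np.float64(0.1056149269827315), 'cnt': np.float64(0.07751691280766998), 'pot': np.float64(0.07135831013282051), 'pan': np.float64(0.2891133757171733), 'oil': np.float64(0.3071387316519833), 'salt': np.float64(0.2826538361995596)}
```

Call:
send_rows(plan=[{"tx": -0.45,"ty": -0.23,"tz": 0.02,"wx": -0.029,"wy": -0.021,"wz": 0.113,"fingers": 0},{"tx": -0.45,"ty": -0.23,"tz": 0.02,"wx": -0.029,"wy": -0.021,"wz": 0.113,"fingers": 0},{"tx": -0.45,"ty": -0.23,"tz": 0.02,"wx": -0.029,"wy": -0.021,"wz": 0.113,"fingers": 0},{"tx": -0.45,"ty": -0.23,"tz": 0.02,"wx": -0.029,"wy": -0.021,"wz": 0.113,"fingers": 0},{"tx": -0.6,"ty": 0.11,"tz": -0.06,"wx": -0.034,"wy": -0.017,"wz": 0.112,"fingers": 0},{"tx": -0.6,"ty": 0.11,"tz": -0.06,"wx": -0.034,"wy": -0.017,"wz": 0.112,"fingers": 0},{"tx": -0.6,"ty": 0.11,"tz": -0.06,"wx": -0.034,"wy": -0.017,"wz": 0.112,"fingers": 0},{"tx": -0.6,"ty": 0.11,"tz": -0.06,"wx": -0.034,"wy": -0.017,"wz": 0.112,"fingers": 0},{"tx": -0.58,"ty": 0.45,"tz": -0.11,"wx": -0.037,"wy": -0.011,"wz": 0.112,"fingers": 0},{"tx": -0.58,"ty": 0.45,"tz": -0.11,"wx": -0.037,"wy": -0.011,"wz": 0.112,"fingers": 0},{"tx": -0.58,"ty": 0.45,"tz": -0.11,"wx": -0.037,"wy": -0.011,"wz": 0.112,"fingers": 0},{"tx": -0.58,"ty": 0.45,"tz": -0.11,"wx": -0.037,"wy": -0.011,"wz": 0.112,"fingers": 0}])

```text
t: 16.23
ee_pos: [0.4693, -0.0314, 0.0476]
orientation: [-3.13, -1.276, 0.338]
ft_force: [-0.3, 0.1, -1.5]
gripper_width: 0.998
grip_force: 0.0
```

```bash
cat > goto.py <<'E'
from rows import *
def goto(p2,R2,n=1):
    q,p,R=cur();w=Ro.from_matrix(R.T@R2).as_rotvec()/n
    M=sum(Ro.from_rotvec(w*h).as_matrix() for h in range(n));t=np.linalg.solve(M,R.T@(p2-p))*100
    print('now',np.round(p,4),'q',np.round(q,2),'rows x',n,np.round(t,2),np.round(w,4))
E
python3 - <<'E'
from goto import *
goto(*grasp(np.radians(20),.12))
from h import *
s=status.read_state();p=vision.read_camera('wrist');w=cloud(p,s);x,y,z=w[...,0],w[...,1],w[...,2]
m=(np.hypot(x-.54,y+.005)<.045)&(z>.02)&(z<.13);a=w[m];print('pot pts',m.sum(),np.percentile(a[:,2],98))
for lo in (.05,.07,.09):
    b=a[(a[:,2]>lo)&(a[:,2]<lo+.015)];
    if len(b)>30: print(lo,circ(b[:,:2]))
R=Ro.from_euler('xyz',s['orientation']).as_matrix();t=(w-s['ee_pos'])@R
g=t[(abs(abs(t[...,1])-.05)<.014)&(abs(t[...,0])<.014)&(t[...,2]>-.1)&(t[...,2]<0.03)];print('tips z',np.percentile(g[:,2],[50,97,99.5]))
save(p,'w4.png')
E
```

```text
now [ 0.4693 -0.0314  0.0476] q [-1.03  0.6  -0.83 -1.72 -1.25 -1.72] rows x 1 [-0.02 -0.06 -0.05] [-0.0009 -0.0022 -0.0032]
pot pts 14088 0.11331650363437554
0.05 [ 0.53971234 -0.00440821  0.03193655]
0.07 [ 0.53972447 -0.00434985  0.0327926 ]
0.09 [ 0.53819077 -0.00484255  0.0322405 ]
tips z [-0.08666668 -0.04349074 -0.03849639]
```

View pics/w4.png

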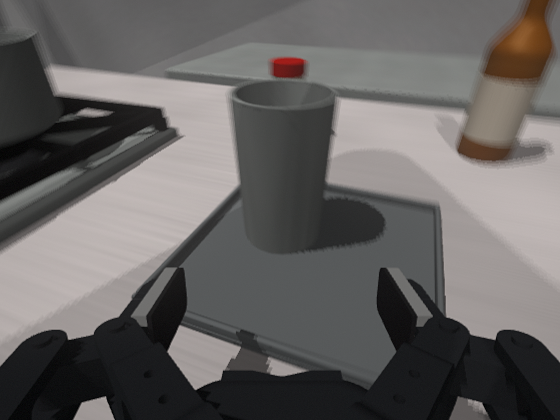

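The wrist view shows the pot upright in the tray at (283,165), centred between the open fingers at (165,305) and (400,305). Advance level.

Call:
send_rows(plan=[{"tx": 0.7,"ty": -0.06,"tz": 2.35,"wx": 0,"wy": 0,"wz": 0,"fingers": 0},{"tx": 0.73,"ty": 0,"tz": 2.39,"wx": 0,"wy": 0,"wz": 0,"fingers": 0},{"tx": 0.73,"ty": 0,"tz": 2.39,"wx": 0,"wy": 0,"wz": 0,"fingers": 0},{"tx": 0.58,"ty": 0,"tz": 1.91,"wx": 0,"wy": 0,"wz": 0,"fingers": 0},{"tx": 0.35,"ty": 0,"tz": 1.15,"wx": 0,"wy": 0,"wz": 0,"fingers": 0},{"tx": 0.23,"ty": 0,"tz": 0.76,"wx": 0,"wy": 0,"wz": 0,"fingers": 0},{"tx": 0.1,"ty": 0,"tz": 0.32,"wx": 0,"wy": 0,"wz": 0,"fingers": 0},{"tx": 0,"ty": 0,"tz": 0,"wx": 0,"wy": 0,"wz": 0,"fingers": 0}])

```text
t: 16.95
ee_pos: [0.5798, 0.0105, 0.0483]
orientation: [3.13, -1.277, 0.365]
ft_force: [0.1, -0.3, -0.1]
gripper_width: 0.998
grip_force: 0.0
```

Run:
```python
from goto import *
goto(*grasp(np.radians(20),0))
from h import *
s=status.read_state();p=vision.read_camera('wrist');w=cloud(p,s)
R=Ro.from_euler('xyz',s['orientation']).as_matrix();t=(w-s['ee_pos'])@R
x,y,z=w[...,0],w[...,1],w[...,2];a=w[(np.hypot(x-.54,y+.005)<.045)&(z>.104)&(z<.125)&(p['pixels'].sum(-1)>120)];print('rim',len(a),circ(a[:,:2]))
```

```text
now [0.5798 0.0105 0.0483] q [-0.71  0.58 -0.73 -1.99 -1.16 -1.82] rows x 1 [-0.04  0.09  0.15] [-0.0034 -0.0032  0.0046]
rim 12184 [ 0.53828494 -0.00473719  0.03236339]
```

Call:
send_rows(plan=[{"tx": 0.03,"ty": 0.05,"tz": 0.25,"wx": 0,"wy": 0,"wz": 0,"fingers": 0},{"tx": 0,"ty": 0,"tz": 0,"wx": 0,"wy": 0,"wz": 0,"fingers": 0.2},{"tx": 0,"ty": 0,"tz": 0,"wx": 0,"wy": 0,"wz": 0,"fingers": 0.5},{"tx": 0,"ty": 0,"tz": 0,"wx": 0,"wy": 0,"wz": 0,"fingers": 0.7},{"tx": 0,"ty": 0,"tz": 0,"wx": 0,"wy": 0,"wz": 0,"fingers": 0.7},{"tx": 0,"ty": 0,"tz": 0,"wx": 0,"wy": 0,"wz": 0,"fingers": 0.7}])

```text
t: 17.5
ee_pos: [0.5822, 0.0102, 0.0482]
orientation: [3.133, -1.278, 0.36]
ft_force: [-2.3, -0.7, 3.2]
gripper_width: 0.755
grip_force: 66.0
```

```bash
cat > carry.py <<'E'
from goto import *
q,p,R=cur()
# actual pose at grasp is the reference: pot axis up, base at POT
json.dump(dict(p=p.tolist(),R=R.tolist()),open('g.json','w'))
def pose(base,T): return base+T@(p-POT),T@R      # T turns the pot from its stance
def zt(a): return Rz(a)
f2=np.radians(75-20)
L=[pose(POT+[0,0,z],np.eye(3)) for z in np.linspace(0,.17,21)]
b0=POT+[0,0,.17];b1=RIM-.11*up
L+=[pose(b0+(b1-b0)*u,zt(f2*u)) for u in np.linspace(0,1,41)[1:]]
Q=track(L,q);print(Q is not None)
for x in Q[::6]: print(np.round(x,2),{k:round(float(v),2) for k,v in clear(x).items() if k!='pot'})
al=np.radians(90);ax=np.array([-np.sin(np.radians(75)+al),np.cos(np.radians(75)+al),0])
L2=[]
for th in np.linspace(0,2.5,41)[1:]:
    T=Ro.from_rotvec(ax*th).as_matrix();A=T@up;L2.append(pose(RIM-.11*A,T@zt(f2)))
G=track(L2,Q[-1]);print(G is not None)
for x in G[::6]: print(np.round(x,2),{k:round(float(v),2) for k,v in clear(x).items() if k!='pot'})
np.savez('traj.npz',C=Q,D=G)
Q2=resample(list(Q[20:]),ang=.07,lin=2.5);showg(group(Q2,4))
E
python3 carry.py
```

```text
True
[-0.71  0.58 -0.72 -2.   -1.16 -1.82] {'lid': 0.05, 'rail': 0.07, 'cnt': 0.02, 'pan': 0.24, 'oil': 0.23, 'salt': 0.18}
[-0.67  0.38 -0.69 -1.93 -1.05 -2.05] {'lid': 0.12, 'rail': 0.14, 'cnt': 0.08, 'pan': 0.24, 'oil': 0.23, 'salt': 0.18}
[-0.61  0.2  -0.64 -1.83 -0.95 -2.31] {'lid': 0.18, 'rail': 0.19, 'cnt': 0.13, 'pan': 0.24, 'oil': 0.23, 'salt': 0.2}
[-0.54  0.04 -0.57 -1.72 -0.86 -2.57] {'lid': 0.21, 'rail': 0.22, 'cnt': 0.18, 'pan': 0.26, 'oil': 0.23, 'salt': 0.22}
[-0.47  0.04 -0.54 -1.67 -0.87 -2.63] {'lid': 0.22, 'rail': 0.24, 'cnt': 0.19, 'pan': 0.23, 'oil': 0.25, 'salt': 0.21}
[-0.4   0.1  -0.52 -1.66 -0.93 -2.58] {'lid': 0.23, 'rail': 0.23, 'cnt': 0.17, 'pan': 0.19, 'oil': 0.27, 'salt': 0.2}
[-0.31  0.17 -0.48 -1.65 -0.98 -2.54] {'lid': 0.22, 'rail': 0.23, 'cnt': 0.16, 'pan': 0.14, 'oil': 0.29, 'salt': 0.19}
[-0.21  0.24 -0.43 -1.63 -1.02 -2.52] {'lid': 0.22, 'rail': 0.23, 'cnt': 0.15, 'pan': 0.09, 'oil': 0.32, 'salt': 0.19}
[-0.12  0.32 -0.36 -1.6  -1.05 -2.51] {'lid': 0.24, 'rail': 0.24, 'cnt': 0.14, 'pan': 0.05, 'oil': 0.29, 'salt': 0.2}
[-0.02  0.4  -0.28 -1.57 -1
[... 518 characters left out ...]
, 'cnt': 0.12, 'pan': -0.0, 'oil': 0.25, 'salt': 0.2}
[-0.02  0.49 -0.31 -1.88 -1.13 -1.1 ] {'lid': 0.29, 'rail': 0.28, 'cnt': 0.13, 'pan': 0.01, 'oil': 0.23, 'salt': 0.2}
[-0.04  0.53 -0.33 -1.97 -1.24 -0.65] {'lid': 0.28, 'rail': 0.27, 'cnt': 0.15, 'pan': 0.02, 'oil': 0.22, 'salt': 0.2}
[-0.06  0.57 -0.34 -2.02 -1.37 -0.23] {'lid': 0.27, 'rail': 0.25, 'cnt': 0.13, 'pan': 0.03, 'oil': 0.2, 'salt': 0.2}
[-0.07  0.61 -0.32 -2.02 -1.49  0.15] {'lid': 0.26, 'rail': 0.24, 'cnt': 0.11, 'pan': 0.02, 'oil': 0.19, 'salt': 0.19}
0 x4  -0.22 -2.17 1.03 | 0.056 0.000 -0.017
4 x4  -0.10 -1.93 1.45 | 0.057 0.000 -0.017
8 x4  0.00 -1.58 1.82 | 0.058 0.000 -0.017
12 x4  0.08 -1.15 2.12 | 0.059 0.000 -0.018
```

```bash
cat > carry2.py <<'E'
from goto import *
g=json.load(open('g.json'));pg,Rgr=np.array(g['p']),np.array(g['R'])
def pose(base,T): return base+T@(pg-POT),T@Rgr
f2=np.radians(55);END=np.array([.574,.3345,.195]);B0=POT+[0,0,.17];B1=np.array([.574,.3345,.174])
ax=np.array([-np.sin(np.radians(165)),np.cos(np.radians(165)),0])
L=[pose(POT+[0,0,z],np.eye(3)) for z in np.linspace(0,.17,21)]
L+=[pose(B0+(B1-B0)*u,Rz(f2*u)) for u in np.linspace(0,1,41)[1:]]
def tip(th):
    T=Ro.from_rotvec(ax*th).as_matrix();A=T@up;rim=END+[0,0,.089*(1-min(th/1.4,1))];return pose(rim-.11*A,T@Rz(f2))
L2=[tip(th) for th in np.linspace(0,2.6,41)]
if __name__=='__main__':
    Q=track(L,ikm.ik(*L[0],[np.array([-.71,.58,-.72,-2,-1.16,-1.82])])[1]);G=track(L2,Q[-1])
    print(min((Q-LO).min(),(HI-Q).min()),min((G-LO).min(),(HI-G).min()))
    for x in list(Q[20::8])+list(G[::6]): print(np.round(x,2),{k:round(float(v),2) for k,v in clear(x).items() if k!='pot'})
    showg(group(resample(list(Q[20:]),ang=.07,lin=2.6),4));print();showg(group(resample(list(G),ang=.115,lin=2.5),4))
    print('up dir in tool',np.round(Rgr.T@up,3))
E
python3 carry2.py
```

```text
0.2018363650121242 0.2018363650121242
[-0.52 -0.   -0.55 -1.67 -0.83 -2.66] {'lid': 0.22, 'rail': 0.23, 'cnt': 0.19, 'pan': 0.26, 'oil': 0.24, 'salt': 0.23}
[-0.4   0.05 -0.49 -1.63 -0.89 -2.67] {'lid': 0.24, 'rail': 0.25, 'cnt': 0.19, 'pan': 0.21, 'oil': 0.26, 'salt': 0.21}
[-0.28  0.11 -0.42 -1.58 -0.95 -2.69] {'lid': 0.24, 'rail': 0.25, 'cnt': 0.19, 'pan': 0.16, 'oil': 0.29, 'salt': 0.2}
[-0.15  0.19 -0.32 -1.54 -1.   -2.71] {'lid': 0.25, 'rail': 0.27, 'cnt': 0.19, 'pan': 0.11, 'oil': 0.31, 'salt': 0.2}
[-0.03  0.27 -0.2  -1.48 -1.07 -2.75] {'lid': 0.28, 'rail': 0.29, 'cnt': 0.19, 'pan': 0.08, 'oil': 0.31, 'salt': 0.22}
[ 0.09  0.37 -0.05 -1.43 -1.14 -2.8 ] {'lid': 0.33, 'rail': 0.33, 'cnt': 0.19, 'pan': 0.07, 'oil': 0.28, 'salt': 0.23}
[ 0.09  0.37 -0.05 -1.43 -1.14 -2.8 ] {'lid': 0.33, 'rail': 0.33, 'cnt': 0.19, 'pan': 0.07, 'oil': 0.28, 'salt': 0.23}
[ 0.07  0.39 -0.11 -1.53 -1.06 -2.3 ] {'lid': 0.32, 'rail': 0.31, 'cnt': 0.17, 'pan': 0.05, 'oil': 0.28, 'salt': 0.21}
[ 0.03  0.43 -0.17 -1.68 -1.05 -1.76] {'lid': 0.3, 'rail': 0.3, 'cnt': 0.16, 'pan': 0.03, 'oil': 0.27, 'salt': 0
[... 265 characters left out ...]
   -1.36 -0.26] {'lid': 0.27, 'rail': 0.24, 'cnt': 0.12, 'pan': 0.03, 'oil': 0.18, 'salt': 0.18}
[-0.08  0.64 -0.25 -2.01 -1.49  0.13] {'lid': 0.26, 'rail': 0.23, 'cnt': 0.11, 'pan': 0.01, 'oil': 0.16, 'salt': 0.17}
0 x4  0.34 -2.18 1.09 | 0.060 0.000 -0.018
4 x4  0.47 -1.86 1.54 | 0.061 0.000 -0.018
8 x4  0.58 -1.44 1.91 | 0.062 0.000 -0.019
12 x3  0.65 -0.97 2.15 | 0.063 0.000 -0.019

0 x4  -0.64 0.62 0.19 | -0.033 -0.000 -0.108
4 x4  -0.52 0.32 0.16 | -0.033 -0.000 -0.108
8 x4  -0.29 0.10 0.09 | -0.033 -0.000 -0.108
12 x4  0.04 0.67 -0.01 | -0.033 -0.000 -0.108
16 x4  0.04 0.74 -0.01 | -0.033 -0.000 -0.108
20 x3  0.04 0.74 -0.01 | -0.033 -0.000 -0.108
up dir in tool [ 0.957  0.003 -0.289]
```

```bash
sed -i 's/.3345,.195\]/.3345,.205]/; s/\.089\*/.079*/' carry2.py; python3 carry2.py | tail -14
```

```text
[-0.07  0.58 -0.27 -2.   -1.35 -0.28] {'lid': 0.27, 'rail': 0.25, 'cnt': 0.13, 'pan': 0.04, 'oil': 0.18, 'salt': 0.18}
[-0.08  0.62 -0.25 -2.01 -1.48  0.11] {'lid': 0.27, 'rail': 0.24, 'cnt': 0.12, 'pan': 0.02, 'oil': 0.17, 'salt': 0.18}
0 x4  0.34 -2.18 1.09 | 0.060 0.000 -0.018
4 x4  0.47 -1.86 1.54 | 0.061 0.000 -0.018
8 x4  0.58 -1.44 1.91 | 0.062 0.000 -0.019
12 x3  0.65 -0.97 2.15 | 0.063 0.000 -0.019

0 x4  -0.57 0.63 0.17 | -0.033 -0.000 -0.108
4 x4  -0.46 0.37 0.14 | -0.033 -0.000 -0.108
8 x4  -0.25 0.18 0.08 | -0.033 -0.000 -0.108
12 x4  0.04 0.68 -0.01 | -0.033 -0.000 -0.108
16 x4  0.04 0.74 -0.01 | -0.033 -0.000 -0.108
20 x3  0.04 0.74 -0.01 | -0.033 -0.000 -0.108
up dir in tool [ 0.957  0.003 -0.289]
```

Call:
send_rows(plan=[{"tx": 0.29,"ty": 0,"tz": -0.09,"wx": 0,"wy": 0,"wz": 0,"fingers": 0.7},{"tx": 0.67,"ty": 0,"tz": -0.2,"wx": 0,"wy": 0,"wz": 0,"fingers": 0.7},{"tx": 1.15,"ty": 0,"tz": -0.35,"wx": 0,"wy": 0,"wz": 0,"fingers": 0.7},{"tx": 1.63,"ty": 0,"tz": -0.49,"wx": 0,"wy": 0,"wz": 0,"fingers": 0.7},{"tx": 1.91,"ty": 0,"tz": -0.58,"wx": 0,"wy": 0,"wz": 0,"fingers": 0.7},{"tx": 1.91,"ty": 0,"tz": -0.58,"wx": 0,"wy": 0,"wz": 0,"fingers": 0.7},{"tx": 1.91,"ty": 0,"tz": -0.58,"wx": 0,"wy": 0,"wz": 0,"fingers": 0.7},{"tx": 1.91,"ty": 0,"tz": -0.58,"wx": 0,"wy": 0,"wz": 0,"fingers": 0.7},{"tx": 1.63,"ty": 0,"tz": -0.49,"wx": 0,"wy": 0,"wz": 0,"fingers": 0.7},{"tx": 1.24,"ty": 0,"tz": -0.38,"wx": 0,"wy": 0,"wz": 0,"fingers": 0.7},{"tx": 1,"ty": 0,"tz": -0.3,"wx": 0,"wy": 0,"wz": 0,"fingers": 0.7},{"tx": 1,"ty": 0,"tz": -0.3,"wx": 0,"wy": 0,"wz": 0,"fingers": 0.7}])

```text
t: 18.5
ee_pos: [0.5813, 0.0108, 0.2179]
orientation: [3.132, -1.276, 0.361]
ft_force: [-0.5, 0.0, -1.9]
gripper_width: 0.75
grip_force: 66.1
```

Run:
```python
from carry2 import *
goto(*L[20]);goto(*L[40],10)
from h import *
p=vision.read_camera('side');w=cloud(p);a=p['pixels'].astype(int)
g=(a[...,1]>a[...,0]*1.3)&(a[...,1]>a[...,2]*1.5)&(a[...,1]>50)&(w[...,1]>-.2)&(w[...,1]<.2)&(w[...,0]<.7);print('green px',g.sum(),np.nanmedian(w[g],0))
save(p,'s3.png')
```

```text
now [0.5813 0.0108 0.2179] q [-0.52 -0.   -0.55 -1.67 -0.82 -2.66] rows x 1 [0.04 0.08 0.06] [0.0004 0.0015 0.0003]
now [0.5813 0.0108 0.2179] q [-0.52 -0.   -0.55 -1.67 -0.82 -2.66] rows x 10 [ 0.32 -1.56  1.02] [ 0.046   0.0003 -0.0139]
green px 0 [nan nan nan]
  return np.nanmean(a, axis, out=out, keepdims=keepdims)
```

Call:
send_rows(plan=[{"tx": 0.2,"ty": -1.1,"tz": 0.55,"wx": 0.03,"wy": 0,"wz": -0.009,"fingers": 0.7},{"tx": 0.34,"ty": -2.15,"tz": 1.09,"wx": 0.06,"wy": 0,"wz": -0.018,"fingers": 0.7},{"tx": 0.34,"ty": -2.15,"tz": 1.09,"wx": 0.06,"wy": 0,"wz": -0.018,"fingers": 0.7},{"tx": 0.34,"ty": -2.15,"tz": 1.09,"wx": 0.06,"wy": 0,"wz": -0.018,"fingers": 0.7},{"tx": 0.47,"ty": -1.86,"tz": 1.54,"wx": 0.061,"wy": 0,"wz": -0.018,"fingers": 0.7},{"tx": 0.47,"ty": -1.86,"tz": 1.54,"wx": 0.061,"wy": 0,"wz": -0.018,"fingers": 0.7},{"tx": 0.47,"ty": -1.86,"tz": 1.54,"wx": 0.061,"wy": 0,"wz": -0.018,"fingers": 0.7},{"tx": 0.47,"ty": -1.86,"tz": 1.54,"wx": 0.061,"wy": 0,"wz": -0.018,"fingers": 0.7},{"tx": 0.58,"ty": -1.44,"tz": 1.91,"wx": 0.062,"wy": 0,"wz": -0.019,"fingers": 0.7},{"tx": 0.58,"ty": -1.44,"tz": 1.91,"wx": 0.062,"wy": 0,"wz": -0.019,"fingers": 0.7},{"tx": 0.58,"ty": -1.44,"tz": 1.91,"wx": 0.062,"wy": 0,"wz": -0.019,"fingers": 0.7},{"tx": 0.5,"ty": -1.3,"tz": 1.7,"wx": 0.055,"wy": 0,"wz": -0.017,"fingers": 0.7}])

```text
t: 19.55
ee_pos: [0.5931, 0.2911, 0.2159]
orientation: [-3.136, -1.275, 1.077]
ft_force: [-0.1, -0.2, -2.2]
gripper_width: 0.749
grip_force: 66.1
```

Run:
```python
from carry2 import *
goto(*L[-1],6)
```

```text
now [0.5931 0.2911 0.2159] q [-0.05  0.27 -0.21 -1.49 -1.05 -2.75] rows x 6 [ 0.41 -0.67  1.22] [ 0.0364  0.0005 -0.0117]
```

Call:
send_rows(plan=[{"tx": 0.41,"ty": -0.67,"tz": 1.22,"wx": 0.036,"wy": 0,"wz": -0.012,"fingers": 0.7},{"tx": 0.41,"ty": -0.67,"tz": 1.22,"wx": 0.036,"wy": 0,"wz": -0.012,"fingers": 0.7},{"tx": 0.41,"ty": -0.67,"tz": 1.22,"wx": 0.036,"wy": 0,"wz": -0.012,"fingers": 0.7},{"tx": 0.41,"ty": -0.67,"tz": 1.22,"wx": 0.036,"wy": 0,"wz": -0.012,"fingers": 0.7},{"tx": 0.41,"ty": -0.67,"tz": 1.22,"wx": 0.037,"wy": 0,"wz": -0.012,"fingers": 0.7},{"tx": 0.41,"ty": -0.67,"tz": 1.22,"wx": 0.037,"wy": 0,"wz": -0.012,"fingers": 0.7},{"tx": 0,"ty": 0,"tz": 0,"wx": 0,"wy": 0,"wz": 0,"fingers": 0.7}])

```text
t: 20.13
ee_pos: [0.5859, 0.3782, 0.2182]
orientation: [3.129, -1.275, 1.324]
ft_force: [1.4, 0.1, -1.9]
gripper_width: 0.755
grip_force: 66.7
```

Run:
```python
from carry2 import *
goto(*L[-1]);goto(*tip(.5),5)
from h import *
p=vision.read_camera('top');w=cloud(p);x,y,z=w[...,0],w[...,1],w[...,2]
m=(z>.27)&(z<.30)&(np.hypot(x-.574,y-.3345)<.05);print('pot rim',m.sum(),circ(w[m][:,:2]),np.median(z[m]))
q=vision.read_camera('side')
cv2.imwrite('pics/pp.png',np.hstack([cv2.resize(p['pixels'][140:300,20:220],(400,320)),cv2.resize(q['pixels'][60:220,150:350],(400,320))])[...,::-1])
```

```text
now [0.5859 0.3782 0.2182] q [ 0.09  0.37 -0.05 -1.43 -1.14 -2.8 ] rows x 1 [-0.01 -0.01 -0.04] [0.0005 0.0025 0.001 ]
now [0.5859 0.3782 0.2182] q [ 0.09  0.37 -0.05 -1.43 -1.14 -2.8 ] rows x 5 [-0.51  0.54  0.14] [-0.0289  0.0002 -0.0955]
pot rim 318 [0.57370983 0.33602291 0.03255347] 0.28045114060844256
```

View pics/pp.png

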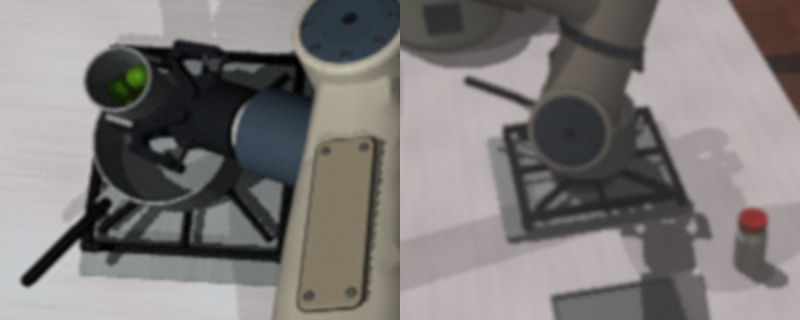

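The top view shows the pot in hand over the pan at (118,78) with sprouts visible, and the measured rim centre is (0.574,0.336,0.280). The pan and its handle are where they were. Now tip.

Call:
send_rows(plan=[{"tx": -0.57,"ty": 0.63,"tz": 0.17,"wx": -0.033,"wy": 0,"wz": -0.108,"fingers": 0.7},{"tx": -0.57,"ty": 0.63,"tz": 0.17,"wx": -0.033,"wy": 0,"wz": -0.108,"fingers": 0.7},{"tx": -0.57,"ty": 0.63,"tz": 0.17,"wx": -0.033,"wy": 0,"wz": -0.108,"fingers": 0.7},{"tx": -0.57,"ty": 0.63,"tz": 0.17,"wx": -0.033,"wy": 0,"wz": -0.108,"fingers": 0.7},{"tx": -0.46,"ty": 0.37,"tz": 0.14,"wx": -0.033,"wy": 0,"wz": -0.108,"fingers": 0.7},{"tx": -0.46,"ty": 0.37,"tz": 0.14,"wx": -0.033,"wy": 0,"wz": -0.108,"fingers": 0.7},{"tx": -0.46,"ty": 0.37,"tz": 0.14,"wx": -0.033,"wy": 0,"wz": -0.108,"fingers": 0.7},{"tx": -0.46,"ty": 0.37,"tz": 0.14,"wx": -0.033,"wy": 0,"wz": -0.108,"fingers": 0.7},{"tx": -0.25,"ty": 0.18,"tz": 0.08,"wx": -0.033,"wy": 0,"wz": -0.108,"fingers": 0.7},{"tx": -0.25,"ty": 0.18,"tz": 0.08,"wx": -0.033,"wy": 0,"wz": -0.108,"fingers": 0.7},{"tx": -0.25,"ty": 0.18,"tz": 0.08,"wx": -0.033,"wy": 0,"wz": -0.108,"fingers": 0.7},{"tx": -0.25,"ty": 0.18,"tz": 0.08,"wx": -0.033,"wy": 0,"wz": -0.108,"fingers": 0.7}])

```text
t: 21.23
ee_pos: [0.6487, 0.3583, 0.195]
orientation: [1.632, -0.195, 2.574]
ft_force: [-0.2, 0.6, -2.1]
gripper_width: 0.752
grip_force: 66.6
```

Run:
```python
from carry2 import *
q,p,R=cur();T=R@Rgr.T@Rz(f2).T;A=T@up;print('tilt',np.degrees(np.arccos((R@Rgr.T@up)[2])))
goto(*tip(1.9),10);goto(*tip(2.45),20)
```

```text
tilt 78.14201845438063
now [0.6487 0.3583 0.195 ] q [-0.04  0.52 -0.25 -1.9  -1.16 -0.95] rows x 10 [0.03 0.32 0.02] [-0.0154  0.0006 -0.0514]
now [0.6487 0.3583 0.195 ] q [-0.04  0.52 -0.25 -1.9  -1.16 -0.95] rows x 20 [0.03 0.34 0.01] [-0.0157  0.0003 -0.052 ]
```

Call:
send_rows(plan=[{"tx": 0.03,"ty": 0.34,"tz": 0.01,"wx": -0.016,"wy": 0,"wz": -0.052,"fingers": 0.7},{"tx": 0.03,"ty": 0.34,"tz": 0.01,"wx": -0.016,"wy": 0,"wz": -0.052,"fingers": 0.7},{"tx": 0.03,"ty": 0.34,"tz": 0.01,"wx": -0.016,"wy": 0,"wz": -0.052,"fingers": 0.7},{"tx": 0.03,"ty": 0.34,"tz": 0.01,"wx": -0.016,"wy": 0,"wz": -0.052,"fingers": 0.7},{"tx": 0.03,"ty": 0.34,"tz": 0.01,"wx": -0.016,"wy": 0,"wz": -0.052,"fingers": 0.7},{"tx": 0.03,"ty": 0.34,"tz": 0.01,"wx": -0.016,"wy": 0,"wz": -0.052,"fingers": 0.7},{"tx": 0.03,"ty": 0.34,"tz": 0.01,"wx": -0.016,"wy": 0,"wz": -0.052,"fingers": 0.7},{"tx": 0.03,"ty": 0.34,"tz": 0.01,"wx": -0.016,"wy": 0,"wz": -0.052,"fingers": 0.7},{"tx": 0.03,"ty": 0.34,"tz": 0.01,"wx": -0.016,"wy": 0,"wz": -0.052,"fingers": 0.7},{"tx": 0.03,"ty": 0.34,"tz": 0.01,"wx": -0.016,"wy": 0,"wz": -0.052,"fingers": 0.7},{"tx": 0.03,"ty": 0.34,"tz": 0.01,"wx": -0.016,"wy": 0,"wz": -0.052,"fingers": 0.7},{"tx": 0.03,"ty": 0.34,"tz": 0.01,"wx": -0.016,"wy": 0,"wz": -0.052,"fingers": 0.7}])

```text
t: 22.23
ee_pos: [0.643, 0.3622, 0.2349]
orientation: [1.431, 0.424, 2.549]
ft_force: [0.0, 0.0, -2.2]
gripper_width: 0.755
grip_force: 66.8
```

Call:
send_rows(plan=[{"tx": 0.03,"ty": 0.34,"tz": 0.01,"wx": -0.016,"wy": 0,"wz": -0.052,"fingers": 0.7},{"tx": 0.03,"ty": 0.34,"tz": 0.01,"wx": -0.016,"wy": 0,"wz": -0.052,"fingers": 0.7},{"tx": 0.03,"ty": 0.34,"tz": 0.01,"wx": -0.016,"wy": 0,"wz": -0.052,"fingers": 0.7},{"tx": 0.03,"ty": 0.34,"tz": 0.01,"wx": -0.016,"wy": 0,"wz": -0.052,"fingers": 0.7},{"tx": 0.03,"ty": 0.34,"tz": 0.01,"wx": -0.016,"wy": 0,"wz": -0.052,"fingers": 0.7},{"tx": 0.03,"ty": 0.34,"tz": 0.01,"wx": -0.016,"wy": 0,"wz": -0.052,"fingers": 0.7},{"tx": 0.03,"ty": 0.34,"tz": 0.01,"wx": -0.016,"wy": 0,"wz": -0.052,"fingers": 0.7},{"tx": 0.03,"ty": 0.34,"tz": 0.01,"wx": -0.016,"wy": 0,"wz": -0.052,"fingers": 0.7},{"tx": 0,"ty": 0,"tz": 0,"wx": 0,"wy": 0,"wz": 0,"fingers": 0.7},{"tx": 0,"ty": 0,"tz": 0,"wx": 0,"wy": 0,"wz": 0,"fingers": 0.7},{"tx": 0,"ty": 0,"tz": 0,"wx": 0,"wy": 0,"wz": 0,"fingers": 0.7}])

```text
t: 23.15
ee_pos: [0.6264, 0.3686, 0.2559]
orientation: [1.229, 0.825, 2.429]
ft_force: [-0.1, 0.3, -1.3]
gripper_width: 0.759
grip_force: 66.7
```

```bash
cat > spr.py <<'E'
from carry2 import *
from h import *
q,p,R=cur();print('tilt',np.degrees(np.arccos((R@Rgr.T@up)[2])))
for n in ('top','side'):
    p=vision.read_camera(n);w=cloud(p);a=p['pixels'].astype(int)
    g=((a[...,1]>a[...,0]*1.25)&(a[...,1]>a[...,2]*1.5)&(a[...,1]>35)&(w[...,1]>-.25)).astype(np.uint8)
    k,l,st,c=cv2.connectedComponentsWithStats(g)
    for i in range(1,k):
        if st[i,4]>8: print(n,st[i].tolist(),np.round(np.nanmedian(w[l==i],0),3))
    print(n,'sprouts',[(np.round(d['xyz'],3).tolist(),round(d['confidence'],2)) for d in vision.look_for(p,'sprout0')])
    m=(abs(w[...,2]-.125)<.008)&(np.hypot(w[...,0]-.545,w[...,1]-.3425)<.1);h=w[m];print('pan rim',circ(h[:,:2]),m.sum())
    save(p,n+'_s.png')
E
python3 spr.py
```

```text
tilt 140.1181014500056
top [325, 119, 12, 12, 111] [ 0.767 -0.176  0.188]
top [95, 214, 12, 10, 83] [0.529 0.36  0.065]
top [82, 219, 12, 9, 73] [0.517 0.39  0.064]
top [119, 227, 5, 6, 13] [0.504 0.302 0.066]
top [93, 232, 5, 4, 11] [0.489 0.365 0.067]
top [103, 233, 10, 7, 41] [0.488 0.336 0.066]
top sprouts [([0.528, 0.353, 0.068], 0.63), ([0.522, 0.389, 0.067], 0.55), ([0.488, 0.364, 0.062], 0.41)]
pan rim [0.54514073 0.34266945 0.07802048] 250
side [368, 198, 8, 7, 46] [ 0.77  -0.18   0.191]
side sprouts [([0.464, -0.367, 0.073], 0.31)]
pan rim [0.5637006  0.33562176 0.05924945] 17
```

Five patches of sprouts show in the pan, and the wrist load dropped by about 0.8 N, the weight of all eight. A short jog makes sure none hang.

Call:
send_rows(plan=[{"tx": 0,"ty": 0.6,"tz": 0,"wx": -0.033,"wy": 0,"wz": -0.108,"fingers": 0.7},{"tx": 0,"ty": 0.6,"tz": 0,"wx": -0.033,"wy": 0,"wz": -0.108,"fingers": 0.7},{"tx": 0,"ty": -0.6,"tz": 0,"wx": 0.033,"wy": 0,"wz": 0.108,"fingers": 0.7},{"tx": 0,"ty": 0.6,"tz": 0,"wx": -0.033,"wy": 0,"wz": -0.108,"fingers": 0.7},{"tx": 0,"ty": 0,"tz": 0,"wx": 0,"wy": 0,"wz": 0,"fingers": 0.7},{"tx": 0,"ty": 0,"tz": 0,"wx": 0,"wy": 0,"wz": 0,"fingers": 0.7},{"tx": 0,"ty": 0,"tz": 0,"wx": 0,"wy": 0,"wz": 0,"fingers": 0.7},{"tx": 0,"ty": -0.6,"tz": 0,"wx": 0.033,"wy": 0,"wz": 0.108,"fingers": 0.7},{"tx": 0,"ty": -0.6,"tz": 0,"wx": 0.033,"wy": 0,"wz": 0.108,"fingers": 0.7},{"tx": 0,"ty": -0.7,"tz": 0,"wx": 0.033,"wy": 0,"wz": 0.108,"fingers": 0.7},{"tx": 0,"ty": -0.7,"tz": 0,"wx": 0.033,"wy": 0,"wz": 0.108,"fingers": 0.7},{"tx": 0,"ty": -0.7,"tz": 0,"wx": 0.033,"wy": 0,"wz": 0.108,"fingers": 0.7}])

```text
t: 24.35
ee_pos: [0.6415, 0.3648, 0.2423]
orientation: [1.397, 0.506, 2.536]
ft_force: [-0.1, 0.8, -1.3]
gripper_width: 0.753
grip_force: 66.7
```

Run:
```python
from carry2 import *
q,p,R=cur();th=np.arccos((R@Rgr.T@up)[2]);print('tilt',np.degrees(th),np.round(q,2))
d=np.linspace(th,0,41)[1:]
ths=[th-.9,0]
goto(*tip(th-.9),9)
L3=[tip(t) for t in np.linspace(th,0,41)];Q=track(L3,q);Q=[q]+list(Q)
showg(group(resample(Q,ang=.118,lin=2.5),6))
```

```text
tilt 120.37909097292375 [-0.07  0.6  -0.26 -2.02 -1.4  -0.12]
now [0.6415 0.3648 0.2423] q [-0.07  0.6  -0.26 -2.02 -1.4  -0.12] rows x 9 [ 0.02 -0.57 -0.03] [0.0297 0.0007 0.0955]
0 x6  0.06 -0.81 -0.05 | 0.034 0.001 0.109
6 x6  0.32 -0.18 -0.10 | 0.034 0.000 0.113
12 x6  0.64 -0.50 -0.19 | 0.034 0.000 0.113
```

Call:
send_rows(plan=[{"tx": 0.06,"ty": -0.81,"tz": -0.05,"wx": 0.034,"wy": 0.001,"wz": 0.109,"fingers": 0.7},{"tx": 0.06,"ty": -0.81,"tz": -0.05,"wx": 0.034,"wy": 0.001,"wz": 0.109,"fingers": 0.7},{"tx": 0.06,"ty": -0.81,"tz": -0.05,"wx": 0.034,"wy": 0.001,"wz": 0.109,"fingers": 0.7},{"tx": 0.06,"ty": -0.81,"tz": -0.05,"wx": 0.034,"wy": 0.001,"wz": 0.109,"fingers": 0.7},{"tx": 0.06,"ty": -0.81,"tz": -0.05,"wx": 0.034,"wy": 0.001,"wz": 0.109,"fingers": 0.7},{"tx": 0.06,"ty": -0.81,"tz": -0.05,"wx": 0.034,"wy": 0.001,"wz": 0.109,"fingers": 0.7},{"tx": 0.32,"ty": -0.18,"tz": -0.1,"wx": 0.034,"wy": 0,"wz": 0.113,"fingers": 0.7},{"tx": 0.32,"ty": -0.18,"tz": -0.1,"wx": 0.034,"wy": 0,"wz": 0.113,"fingers": 0.7},{"tx": 0.32,"ty": -0.18,"tz": -0.1,"wx": 0.034,"wy": 0,"wz": 0.113,"fingers": 0.7},{"tx": 0.32,"ty": -0.18,"tz": -0.1,"wx": 0.034,"wy": 0,"wz": 0.113,"fingers": 0.7},{"tx": 0.32,"ty": -0.18,"tz": -0.1,"wx": 0.034,"wy": 0,"wz": 0.113,"fingers": 0.7},{"tx": 0.32,"ty": -0.18,"tz": -0.1,"wx": 0.034,"wy": 0,"wz": 0.113,"fingers": 0.7}])

```text
t: 25.35
ee_pos: [0.6263, 0.3668, 0.1946]
orientation: [1.897, -0.811, 2.444]
ft_force: [-0.5, -0.4, -1.4]
gripper_width: 0.751
grip_force: 66.7
```

Run:
```python
from carry2 import *
goto(*tip(0),7)
```

```text
now [0.6263 0.3668 0.1946] q [ 0.04  0.41 -0.16 -1.65 -1.04 -1.87] rows x 7 [ 0.54 -0.43 -0.16] [0.0296 0.0004 0.0968]
```

Call:
send_rows(plan=[{"tx": 0.54,"ty": -0.43,"tz": -0.16,"wx": 0.03,"wy": 0,"wz": 0.097,"fingers": 0.7},{"tx": 0.54,"ty": -0.43,"tz": -0.16,"wx": 0.03,"wy": 0,"wz": 0.097,"fingers": 0.7},{"tx": 0.54,"ty": -0.43,"tz": -0.16,"wx": 0.03,"wy": 0,"wz": 0.097,"fingers": 0.7},{"tx": 0.54,"ty": -0.43,"tz": -0.16,"wx": 0.03,"wy": 0,"wz": 0.097,"fingers": 0.7},{"tx": 0.54,"ty": -0.43,"tz": -0.16,"wx": 0.03,"wy": 0,"wz": 0.097,"fingers": 0.7},{"tx": 0.54,"ty": -0.43,"tz": -0.16,"wx": 0.03,"wy": 0,"wz": 0.097,"fingers": 0.7},{"tx": 0.54,"ty": -0.43,"tz": -0.16,"wx": 0.03,"wy": 0,"wz": 0.097,"fingers": 0.7},{"tx": 0,"ty": 0,"tz": 0,"wx": 0,"wy": 0,"wz": 0,"fingers": 0.7}])

```text
t: 26.02
ee_pos: [0.5859, 0.3782, 0.2192]
orientation: [3.127, -1.275, 1.328]
ft_force: [1.0, 0.0, -1.5]
gripper_width: 0.752
grip_force: 66.8
```

Run:
```python
from carry2 import *
goto(*tip(0));q=cur()[0]
Q=[q]+list(track(L[:19:-1],q));showg(group(resample(Q,ang=.075,lin=2.8),4))
from h import *
p=vision.read_camera('top');a=p['pixels'].astype(int);w=cloud(p)
m=(np.hypot(w[...,0]-.574,w[...,1]-.336)<.03)&(w[...,2]>.16);print('in-pot green',((a[...,1]>a[...,0]*1.25)&(a[...,1]>35)&m).sum(),'floor z',np.percentile(w[m][:,2],[2,10,50]))
```

```text
now [0.5859 0.3782 0.2192] q [ 0.09  0.37 -0.05 -1.42 -1.14 -2.8 ] rows x 1 [-0.11 -0.   -0.01] [-0.0013  0.0027  0.0023]
0 x4  -0.73 0.96 -2.31 | -0.067 0.000 0.021
4 x4  -0.62 1.58 -2.03 | -0.066 -0.000 0.020
8 x4  -0.49 2.06 -1.59 | -0.065 -0.000 0.020
12 x2  -0.37 2.32 -1.20 | -0.064 -0.000 0.019
in-pot green 0 floor z [0.1757217  0.17849836 0.20547609]
```

The pot is empty: its floor is visible at z≈0.177 and no green shows inside. Carry it back.

Call:
send_rows(plan=[{"tx": -0.45,"ty": 0.5,"tz": -1.15,"wx": -0.034,"wy": 0,"wz": 0.01,"fingers": 0.7},{"tx": -0.73,"ty": 0.96,"tz": -2.31,"wx": -0.067,"wy": 0,"wz": 0.021,"fingers": 0.7},{"tx": -0.73,"ty": 0.96,"tz": -2.31,"wx": -0.067,"wy": 0,"wz": 0.021,"fingers": 0.7},{"tx": -0.73,"ty": 0.96,"tz": -2.31,"wx": -0.067,"wy": 0,"wz": 0.021,"fingers": 0.7},{"tx": -0.62,"ty": 1.58,"tz": -2.03,"wx": -0.066,"wy": 0,"wz": 0.02,"fingers": 0.7},{"tx": -0.62,"ty": 1.58,"tz": -2.03,"wx": -0.066,"wy": 0,"wz": 0.02,"fingers": 0.7},{"tx": -0.62,"ty": 1.58,"tz": -2.03,"wx": -0.066,"wy": 0,"wz": 0.02,"fingers": 0.7},{"tx": -0.62,"ty": 1.58,"tz": -2.03,"wx": -0.066,"wy": 0,"wz": 0.02,"fingers": 0.7},{"tx": -0.49,"ty": 2.06,"tz": -1.59,"wx": -0.065,"wy": 0,"wz": 0.02,"fingers": 0.7},{"tx": -0.49,"ty": 2.06,"tz": -1.59,"wx": -0.065,"wy": 0,"wz": 0.02,"fingers": 0.7},{"tx": -0.49,"ty": 2.06,"tz": -1.59,"wx": -0.065,"wy": 0,"wz": 0.02,"fingers": 0.7},{"tx": -0.49,"ty": 2.06,"tz": -1.59,"wx": -0.065,"wy": 0,"wz": 0.02,"fingers": 0.7}])

```text
t: 27.07
ee_pos: [0.5928, 0.0741, 0.216]
orientation: [3.118, -1.278, 0.538]
ft_force: [-0.8, 0.4, -0.6]
gripper_width: 0.753
grip_force: 66.8
```

```bash
python3 spr.py
python3 - <<'E'
from carry2 import *
goto(*L[20],4)
E
```

```text
tilt 0.24049869279920066
top [325, 119, 12, 12, 111] [ 0.766 -0.177  0.188]
top [98, 199, 11, 9, 82] [0.567 0.357 0.064]
top [130, 209, 3, 5, 9] [0.552 0.285 0.071]
top [96, 214, 11, 11, 85] [0.528 0.359 0.064]
top [82, 219, 11, 8, 61] [0.517 0.388 0.065]
top [119, 227, 6, 6, 13] [0.504 0.301 0.068]
top [103, 233, 10, 7, 40] [0.487 0.336 0.067]
top sprouts [([0.478, -0.318, 0.081], 0.72), ([0.492, 0.367, 0.06], 0.67), ([0.572, 0.353, 0.065], 0.52), ([0.528, 0.351, 0.068], 0.5), ([0.491, 0.336, 0.064], 0.5), ([0.525, 0.387, 0.066], 0.45)]
pan rim [0.54518429 0.34259798 0.07804795] 409
side [368, 198, 8, 6, 45] [ 0.769 -0.179  0.19 ]
side sprouts [([0.515, 0.385, 0.068], 0.59), ([0.558, 0.036, 0.262], 0.59)]
pan rim [0.54540671 0.34240328 0.07794744] 228
now [0.593  0.0754 0.2165] q [-0.41  0.06 -0.49 -1.64 -0.88 -2.66] rows x 4 [-0.24  1.35 -0.93] [-0.0398 -0.0004  0.0128]
```

Call:
send_rows(plan=[{"tx": -0.24,"ty": 1.35,"tz": -0.93,"wx": -0.04,"wy": 0,"wz": 0.013,"fingers": 0.7},{"tx": -0.24,"ty": 1.35,"tz": -0.93,"wx": -0.04,"wy": 0,"wz": 0.013,"fingers": 0.7},{"tx": -0.24,"ty": 1.35,"tz": -0.93,"wx": -0.04,"wy": 0,"wz": 0.013,"fingers": 0.7},{"tx": -0.24,"ty": 1.35,"tz": -0.93,"wx": -0.04,"wy": 0,"wz": 0.013,"fingers": 0.7},{"tx": -0.96,"ty": 0,"tz": 0.29,"wx": 0,"wy": 0,"wz": 0,"fingers": 0.7},{"tx": -1.91,"ty": 0,"tz": 0.58,"wx": 0,"wy": 0,"wz": 0,"fingers": 0.7},{"tx": -1.91,"ty": 0,"tz": 0.58,"wx": 0,"wy": 0,"wz": 0,"fingers": 0.7},{"tx": -1.91,"ty": 0,"tz": 0.58,"wx": 0,"wy": 0,"wz": 0,"fingers": 0.7},{"tx": -1.91,"ty": 0,"tz": 0.58,"wx": 0,"wy": 0,"wz": 0,"fingers": 0.7},{"tx": -1.91,"ty": 0,"tz": 0.58,"wx": 0,"wy": 0,"wz": 0,"fingers": 0.7},{"tx": -1.91,"ty": 0,"tz": 0.58,"wx": 0,"wy": 0,"wz": 0,"fingers": 0.7},{"tx": -0.96,"ty": 0,"tz": 0.29,"wx": 0,"wy": 0,"wz": 0,"fingers": 0.7}])

```text
t: 28.27
ee_pos: [0.5832, 0.0108, 0.0757]
orientation: [-3.141, -1.277, 0.351]
ft_force: [-0.1, -1.9, -1.8]
gripper_width: 0.75
grip_force: 66.8
```

Run:
```python
from carry2 import *
goto(*L[0],6)
```

```text
now [0.5832 0.0108 0.0757] q [-0.68  0.47 -0.71 -1.96 -1.1  -1.95] rows x 6 [-0.45  0.    0.12] [-0.0002  0.0001 -0.0004]
```

Call:
send_rows(plan=[{"tx": -0.8,"ty": 0,"tz": 0.22,"wx": 0,"wy": 0,"wz": 0,"fingers": 0.7},{"tx": -0.7,"ty": 0,"tz": 0.19,"wx": 0,"wy": 0,"wz": 0,"fingers": 0.7},{"tx": -0.5,"ty": 0,"tz": 0.14,"wx": 0,"wy": 0,"wz": 0,"fingers": 0.7},{"tx": -0.25,"ty": 0,"tz": 0.07,"wx": 0,"wy": 0,"wz": 0,"fingers": 0.7},{"tx": -0.15,"ty": 0,"tz": 0.04,"wx": 0,"wy": 0,"wz": 0,"fingers": 0.7},{"tx": -0.1,"ty": 0,"tz": 0.03,"wx": 0,"wy": 0,"wz": 0,"fingers": 0.7},{"tx": 0,"ty": 0,"tz": 0,"wx": 0,"wy": 0,"wz": 0,"fingers": 0.7}])

```text
t: 28.85
ee_pos: [0.5828, 0.0103, 0.0528]
orientation: [3.137, -1.28, 0.356]
ft_force: [0.4, 0.3, -1.0]
gripper_width: 0.753
grip_force: 66.8
```

Call:
send_rows(plan=[{"tx": -0.19,"ty": 0,"tz": 0.06,"wx": 0,"wy": 0,"wz": 0,"fingers": 0.7},{"tx": -0.14,"ty": 0,"tz": 0.04,"wx": 0,"wy": 0,"wz": 0,"fingers": 0.7},{"tx": -0.1,"ty": 0,"tz": 0.03,"wx": 0,"wy": 0,"wz": 0,"fingers": 0.7},{"tx": -0.05,"ty": 0,"tz": 0.01,"wx": 0,"wy": 0,"wz": 0,"fingers": 0.7},{"tx": 0,"ty": 0,"tz": 0,"wx": 0,"wy": 0,"wz": 0,"fingers": 0.7}])

```text
t: 29.27
ee_pos: [0.5828, 0.0102, 0.0483]
orientation: [3.138, -1.281, 0.355]
ft_force: [-1.1, 0.2, 2.4]
gripper_width: 0.753
grip_force: 66.7
```

Touchdown. Release, then back away level.

Call:
send_rows(plan=[{"tx": 0,"ty": 0,"tz": 0,"wx": 0,"wy": 0,"wz": 0,"fingers": 0.15},{"tx": 0,"ty": 0,"tz": 0,"wx": 0,"wy": 0,"wz": 0,"fingers": 0},{"tx": 0,"ty": 0,"tz": 0,"wx": 0,"wy": 0,"wz": 0,"fingers": 0},{"tx": -0.15,"ty": 0,"tz": -0.48,"wx": 0,"wy": 0,"wz": 0,"fingers": 0},{"tx": -0.29,"ty": 0,"tz": -0.96,"wx": 0,"wy": 0,"wz": 0,"fingers": 0},{"tx": -0.58,"ty": 0,"tz": -1.91,"wx": 0,"wy": 0,"wz": 0,"fingers": 0},{"tx": -0.73,"ty": 0,"tz": -2.39,"wx": 0,"wy": 0,"wz": 0,"fingers": 0},{"tx": -0.73,"ty": 0,"tz": -2.39,"wx": 0,"wy": 0,"wz": 0,"fingers": 0},{"tx": -0.73,"ty": 0,"tz": -2.39,"wx": 0,"wy": 0,"wz": 0,"fingers": 0},{"tx": -0.29,"ty": 0,"tz": -0.96,"wx": 0,"wy": 0,"wz": 0,"fingers": 0},{"tx": 0,"ty": 0,"tz": 0,"wx": 0,"wy": 0,"wz": 0,"fingers": 0}])

```text
t: 30.18
ee_pos: [0.4682, -0.0319, 0.047]
orientation: [-3.137, -1.279, 0.345]
ft_force: [0.5, 0.7, -0.4]
gripper_width: 1.002
grip_force: 0.0
```

```bash
python3 spr.py | grep -v tilt
python3 - <<'E'
from h import *
p=vision.read_camera('top');w=cloud(p);x,y,z=w[...,0],w[...,1],w[...,2]
for nm,c,z0 in [('pot',(.54,-.005),.104),('red',(.3825,-.3275),.12),('blue',(.5525,-.322),.12)]:
    m=(np.hypot(x-c[0],y-c[1])<.05)&(z>z0)&(z<.14);h=w[m];(cx,cy),r=cv2.minEnclosingCircle(h[:,:2].astype(np.float32));print(nm,round(cx,4),round(cy,4),round(r,4),np.percentile(h[:,2],[5,95]))
print([(q,np.round(vision.look_for(p,q)[0]['xyz'],3)) for q in ('salt','oil')])
m=(np.hypot(x-.468,y+.324)<.03);print('hole z',np.percentile(z[m],[5,50,95]))
big=lambda b:cv2.resize(p['pixels'][b[0]:b[1],b[2]:b[3]],(400,400),interpolation=cv2.INTER_CUBIC)
cv2.imwrite('pics/fin.png',np.hstack([big((165,265,55,155)),big((190,330,225,415))])[...,::-1])
E
```

```text
top [325, 119, 12, 12, 110] [ 0.767 -0.176  0.188]
top [98, 199, 11, 9, 81] [0.567 0.358 0.065]
top [130, 209, 3, 6, 11] [0.55  0.285 0.07 ]
top [96, 214, 12, 11, 88] [0.528 0.357 0.064]
top [82, 219, 12, 9, 54] [0.517 0.389 0.065]
top [119, 227, 6, 6, 15] [0.504 0.301 0.067]
top [103, 233, 10, 7, 39] [0.489 0.335 0.066]
top sprouts [([0.524, 0.389, 0.066], 0.63), ([0.571, 0.357, 0.068], 0.57), ([0.528, 0.354, 0.068], 0.56), ([0.487, 0.335, 0.065], 0.52), ([0.488, 0.363, 0.061], 0.44)]
pan rim [0.54522762 0.34259814 0.07802151] 400
side [248, 124, 4, 3, 9] [0.569 0.355 0.069]
side [368, 198, 8, 6, 44] [ 0.769 -0.18   0.191]
side sprouts [([0.384, -0.343, 0.122], 0.71), ([0.762, -0.196, 0.1], 0.7), ([0.542, 0.371, 0.095], 0.26)]
pan rim [0.54557577 0.34196566 0.078067  ] 312
pot 0.5411 -0.0041 0.0343 [0.10680092 0.11621163]
red 0.3826 -0.327 0.0354 [0.12029715 0.12758201]
blue 0.5521 -0.3205 0.0361 [0.1203506  0.12744743]
[('salt', array([0.728, 0.061, 0.094])), ('oil', array([ 0.76 , -0.166,  0.123]))]
hole z [-0.00203468  0.00209804  0.00581137]
```

View pics/fin.png

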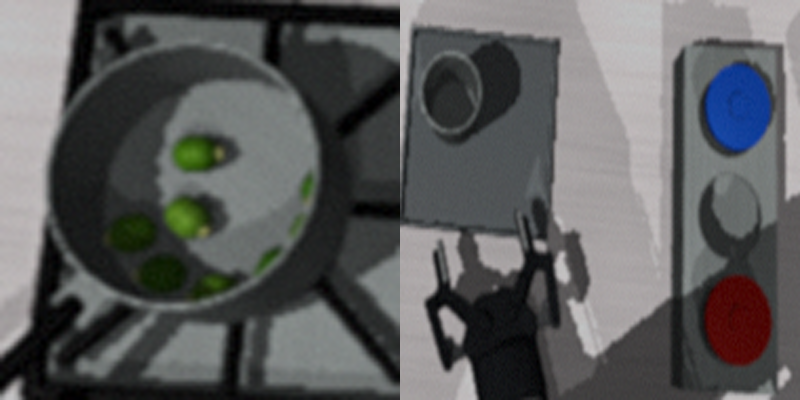

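The final picture shows:
- **Pan:** eight sprouts, at (197,153), (187,215), (130,232), (162,272), (213,287), (267,262), (297,225) and (307,188). The saucepan has not moved.
- **Tray:** the empty pot stands upright at (455,95), and the gripper is clear of it.
- **Rail:** the lids are in place at (738,107) and (738,320), and the middle place at (730,215) is empty.

```bash
python3 -c "
from workcell import manip; print(manip.sign_off())"
```

```text
the job is handed in; nothing more can be done
None
```

The job is handed in: all eight sprouts are in the saucepan, which did not move; the empty pot stands upright in the grey tray; and the lidded pots, salt jar and oil bottle are where they were.

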